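# Move the wheel-nut sockets to the drawer rack in reverse order

### The arm

A 7-joint arm with a two-finger parallel gripper is mounted at the origin on the work surface. World frame = base frame: x ahead of the robot, y to its left, z up, the work surface at z = 0. Lengths are in m, angles in rad, forces in N, time in s.
With the tool pointing down it reaches from about 0.4 to 0.85 m from the base axis. Payload 10.4 kg.
Tool frame: the origin (TCP) lies on the centre line of the jaws, within the pads' length; the fingertips stand 22 mm ahead of it and the grasp point (between the pads) lies 3 mm ahead of it; x points along the fingers, y is the direction in which the jaws open and shut, and the axes are right-handed (so a half turn about x gives the same grasp; the last joint's range is limited). The gripper opens to 85 mm and grips with 20 to 120 N. Pads are 22 mm wide; open, the fingers measure 114 mm over their backs; the gripper's body (76 mm by 85 mm) begins 54 mm behind the grasp point. The pads swing forward as they close: fully open they stand 13 mm farther back than shut.
Start: joints at [-1.247, 0.332, -0.065, 1.46, 0.022, 1.35, -0.088], TCP at [0.212, 0.588, 0.232] pointing down, gripper open.
Joint ranges: [-2.6, 2.6], [-0.5, 2.12], [-1.47, 1.34], [0.16, 2.42], [-1.27, 4.41], [0.06, 2.06], [-2.6, 2.6]. Speed limits (rad/s): [2.22, 2.22, 2.79, 2.79, 3.14, 3.14, 3.14].

### API

Orientations are given as a unit quaternion [w, x, y, z].
In Python, from cell import r gives the robot as it stands.
- The arm moves only by the tool send_rows, never from a script. Its argument "steps" is a list of rows, each an object of numbers: "dx", "dy", "dz": the shift along the tool's x, y, z normalised to -1 to 1, where 1 is 150 mm; "wx", "wy", "wz": the turn, a rotation vector about the tool's x, y, z normalised to -1 to 1, where 1 is 0.08 rad; "hand": the closure, from -1 (fully open) to 1 (shut). A call has 1 to 12 rows; each row shifts and turns the commanded pose from where the row before left it, along the tool's axes as they then stand; what a row does not reach is not made up. A row lasts 1/8 s, in which the tool goes at most 62.5 mm and 10.7 degrees, less where a joint would pass 70% of its speed; a pose out of reach is approached as far as the arm can. A call with a number of a shift or a turn outside -1 to 1 is refused whole. A call with a gripper value outside its range is refused whole. The fingers move at their own pace and stop on an object; "newtons" is the grip in N (left out, the last holds). Time passes only in rows, so rows that do not move let the fingers close. It gives the time, the measured TCP pose, the force and the opening at its end, in the units of the state.
- r.sense(): the state, without advancing time (a new reading comes with each control period).
- r.camera(name): name is "side" or "top" or "wrist"; returns a dict with "pixels" (420x560x3 uint8, red, green, blue), "fx", "fy", "cx", "cy" (pixels), "world_to_cam" (4x4, takes a point from world to camera coordinates). Camera axes: x right, y down, z forward; pixel columns grow to the right and rows downward; lengths in m; the calibration is good to about 2 mm. A picture is of the moment at which its call begins. There is no depth.
- r.job_done(): hands the job in, once; it reports no verdict.
The state is a dict: "clock": time; "qpos": joint angles; "qvel": joint speeds; "tau": joint torques, N m; "position": TCP position; "eef_rot": TCP orientation; "force": force on the tool from outside, world axes, zero at the start; "moment": the same for the moment, N m; "finger_gap": finger opening in m.
Only numpy, scipy, OpenCV 4.12 (cv2) and the standard library are available. Lean on these libraries where they do the work, as an engineer would, in place of code of your own. Each camera call takes 0.05 s, during which the arm holds its last target.

### The job

Move the four sockets from the rail with the black pads into the four cells of the empty grey rack, one to a cell and in reverse order: the socket nearest the robot on the rail goes into the cell farthest from the robot, the next one into the cell before that, and so on. Stand each one upright, the same way up as it stood, in the middle of its cell and let go; never let one fall over.

Things in the scene. Friction and masses are not known exactly. Their poses are not given: they have to be found in the camera images.
- deep_center (a point): The deep wheel-nut socket: a plain steel cylinder, the tallest and slimmest, 28 in diameter and 74 mm high. Point on its axis half-way up (37 mm above its foot); z points up along its axis.
- short_center (a point): The short socket: a plain steel cylinder, the lowest, 32 in diameter and 50 mm high. Point on its axis half-way up (25 mm above its foot); z points up along its axis.
- large_center (a point): The large axle-nut socket: a plain steel cylinder, the thickest, 44 in diameter and 58 mm high. Point on its axis half-way up (29 mm above its foot); z points up along its axis.
- bit_center (a point): The bit socket: a steel cylinder of diameter 36 and height 42 with a slim six-sided bit, 14 across and 22 high, pointing up out of its top, in all 64 mm high. Point on its axis half-way up (32 mm above its foot); z points up along its axis.
- pad_deep: Fixed black square pad, 54 x 54 x 10 mm, on the rail: the one on which the deep socket stands at the start. Origin at the centre of its underside, 8 mm above the bench; its top is 18 mm above the bench.
- pad_short: Fixed black square pad, 54 x 54 x 10 mm, on the rail: the one on which the short socket stands at the start. Origin at the centre of its underside, 8 mm above the bench; its top is 18 mm above the bench.
- pad_large: Fixed black square pad, 54 x 54 x 10 mm, on the rail: the one on which the large socket stands at the start. Origin at the centre of its underside, 8 mm above the bench; its top is 18 mm above the bench.
- pad_bit: Fixed black square pad, 54 x 54 x 10 mm, on the rail: the one on which the bit socket stands at the start. Origin at the centre of its underside, 8 mm above the bench; its top is 18 mm above the bench.
- rail: The source: fixed aluminium rail, 290 mm long, on the bench left or right, running roughly away from the robot. Four black pads in a row on it carry a socket each. Origin at the centre of its underside; x runs along the rail away from the robot; pad centres at x = -99, -33, 33, 99 mm, y = 0.
- rack: The target: fixed empty grey rack, 272 x 84 mm, beside the rail. Floor 8 mm above the bench; five ridges across it, 4 mm thick, tops 22 mm above the bench, make four cells 62 mm long, open at the sides, a dark square in the middle of each. Origin: centre of the underside; x runs along the rack away from the robot; cell centres at x = -99, -33, 33, 99 mm, y = 0.
There are look-alikes about, which are no part of the job. What is shaped like the part that bears large_center but purple, red or yellow is not meant.

How it is judged:
At the end, for the whole second after the job is handed in: Each socket stands on the rack floor (height within 4 mm), upright within 0.1 rad and at rest, in the cell that mirrors its starting pad (pad at rail x = -99, -33, 33, 99 mm to cell at rack x = 99, 33, -33, -99 mm), its axis within 15 mm of the cell's centre, along the rack and across it (((x of pad_deep in the frame of rail between -0.119 and -0.079 m and x of deep_center in the frame of rack between 0.084 and 0.114 m) or (x of pad_deep in the frame of rail between -0.053 and -0.013 m and x of deep_center in the frame of rack between 0.018 and 0.048 m) or (x of pad_deep in the frame of rail between 0.013 and 0.053 m and x of deep_center in the frame of rack between -0.048 and -0.018 m) or (x of pad_deep in the frame of rail between 0.079 and 0.119 m and x of deep_center in the frame of rack between -0.114 and -0.084 m)) and y of deep_center in the frame of rack between -0.015 and 0.015 m and z of deep_center in the frame of rack between 0.041 and 0.049 m and angle between each of deep_center, short_center, large_center, bit_center's own z axis and vertical below 0.1 rad and linear speed of each of deep, short, large, bit below 0.02 m/s and ((x of pad_short in the frame of rail between -0.119 and -0.079 m and x of short_center in the frame of rack between 0.084 and 0.114 m) or (x of pad_short in the frame of rail between -0.053 and -0.013 m and x of short_center in the frame of rack between 0.018 and 0.048 m) or (x of pad_short in the frame of rail between 0.013 and 0.053 m and x of short_center in the frame of rack between -0.048 and -0.018 m) or (x of pad_short in the frame of rail between 0.079 and 0.119 m and x of short_center in the frame of rack between -0.114 and -0.084 m)) and y of short_center in the frame of rack between -0.015 and 0.015 m and z of short_center in the frame of rack between 0.029 and 0.037 m and ((x of pad_large in the frame of rail between -0.119 and -0.079 m and x of large_center in the frame of rack between 0.084 and 0.114 m) or (x of pad_large in the frame of rail between -0.053 and -0.013 m and x of large_center in the frame of rack between 0.018 and 0.048 m) or (x of pad_large in the frame of rail between 0.013 and 0.053 m and x of large_center in the frame of rack between -0.048 and -0.018 m) or (x of pad_large in the frame of rail between 0.079 and 0.119 m and x of large_center in the frame of rack between -0.114 and -0.084 m)) and y of large_center in the frame of rack between -0.015 and 0.015 m and z of large_center in the frame of rack between 0.033 and 0.041 m and ((x of pad_bit in the frame of rail between -0.119 and -0.079 m and x of bit_center in the frame of rack between 0.084 and 0.114 m) or (x of pad_bit in the frame of rail between -0.053 and -0.013 m and x of bit_center in the frame of rack between 0.018 and 0.048 m) or (x of pad_bit in the frame of rail between 0.013 and 0.053 m and x of bit_center in the frame of rack between -0.048 and -0.018 m) or (x of pad_bit in the frame of rail between 0.079 and 0.119 m and x of bit_center in the frame of rack between -0.114 and -0.084 m)) and y of bit_center in the frame of rack between -0.015 and 0.015 m and z of bit_center in the frame of rack between 0.036 and 0.044 m); the robot touches nothing.
It fails at once if the deep socket falls over (angle between deep_center's own z axis and vertical above 1.1 rad).
It fails at once if the short socket falls over (angle between short_center's own z axis and vertical above 1.1 rad).
It fails at once if the large socket falls over (angle between large_center's own z axis and vertical above 1.1 rad).
It fails at once if the bit socket falls over (angle between bit_center's own z axis and vertical above 1.1 rad).
It also fails if it takes over 128 s, if anything falls off the work surface, if the arm or the gripper's body presses on something with over 40 N, if the wrist force passes 120 N, or if a joint passes its speed limit or range.

## Working session

There is one attempt and no reset: what is moved stays moved. The work goes in short steps, Python scripts to look and compute and a tool call to move; the robot and the scene stay as the last step left them, time stands still between calls to the robot, and variables do not carry over. Pictures are saved under pics/ and viewed, and the job is handed in when it is done.

Besides the shell and the picture viewer there is one more tool, called after "Request:" by a JSON object that holds its "fn" and its "kwargs", one argument or row to a line. send_rows: Moves the arm, as the interface text tells. Scaled input: -1 to 1 covers 150 mm each way for a shift and 0.08 rad each way for a turn. Its arguments: {"type":"object","properties":{"steps":{"type":"array","items":{"type":"object","properties":{"dx":{"type":"number","minimum":-1,"maximum":1},"dy":{"type":"number","minimum":-1,"maximum":1},"dz":{"type":"number","minimum":-1,"maximum":1},"wx":{"type":"number","minimum":-1,"maximum":1},"wy":{"type":"number","minimum":-1,"maximum":1},"wz":{"type":"number","minimum":-1,"maximum":1},"hand":{"type":"number"}}}},"newtons":{"type":"number"}},"required":["steps"]}

```bash
mkdir -p pics; ls; python3 - <<'E'
from cell import r
import cv2
s=r.sense()
print({k:s[k] for k in('clock','position','eef_rot','finger_gap','force')})
for n in('top','side','wrist'):
    c=r.camera(n); cv2.imwrite(f'pics/{n}0.png',c['pixels'][:,:,::-1]); print(n,c['fx'],c['cx'],c['cy'],c['world_to_cam'])
E
```

```text
pics
{'clock': 0.0, 'position': array([0.21229605, 0.58741699, 0.23078502]), 'eef_rot': array([ 0.69644362,  0.12145631,  0.69656563, -0.12251929]), 'finger_gap': 0.08584718922000699, 'force': array([ 0.2360566 , -0.10887199, -0.96009651])}
top 393.8160953281865 280.6994903968989 206.54381240767938 [[-0.00802566 -0.99955273 -0.02880858  0.00899043]
 [-0.98381029  0.01305073 -0.17873721  0.4985436 ]
 [ 0.17903323  0.0269077  -0.983475    0.80137825]
 [ 0.          0.          0.          1.        ]]
side 412.46188122902834 278.00498079311376 205.7239865335512 [[-9.98624412e-01 -5.24317283e-02 -4.44510076e-04  4.94777217e-01]
 [-3.11459933e-02  5.99989591e-01 -7.99401287e-01  7.21453485e-02]
 [ 4.21806925e-02 -7.98287796e-01 -6.00797291e-01  7.50148538e-01]
 [ 0.00000000e+00  0.00000000e+00  0.00000000e+00  1.00000000e+00]]
wrist 371.3496875074171 276.742537514212 212.34706380097657 [[ 0.34196498  0.93970983 -0.00231897 -0.62453033]
 [ 0.89708419 -0.32571649  0.29857783 -0.03809517]
 [ 0.2798212  -0.10418347 -0.95438247  0.38070369]
 [ 0.          0.          0.          1.        ]]
```

View pics/top0.png

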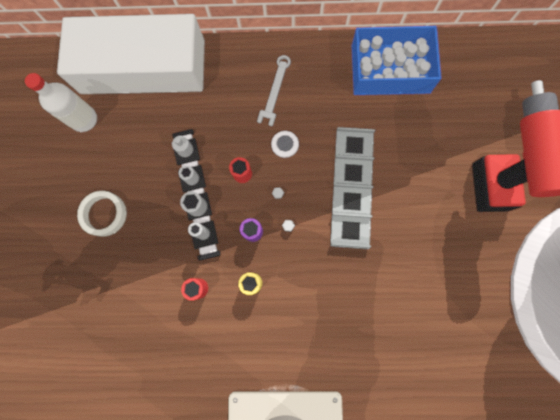

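View pics/side0.png

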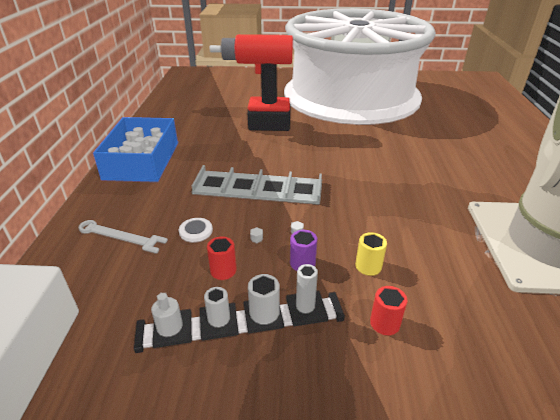

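View pics/wrist0.png

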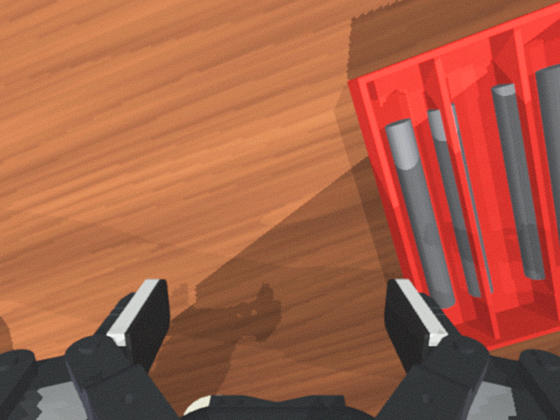

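The pictures show the rail on the left (top view x≈175-218 px) with, from near to far, deep, large, short and bit. The rack is at about (333-375, 128-248) px. I'll zoom in and measure.

```bash
python3 - <<'E'
import cv2,numpy as np
a=cv2.imread('pics/top0.png')
x=cv2.resize(a[120:265,165:260],None,fx=4,fy=4,interpolation=cv2.INTER_CUBIC)
y=cv2.resize(a[120:265,310:400],None,fx=4,fy=4,interpolation=cv2.INTER_CUBIC)
cv2.imwrite('pics/z0.png',np.hstack([x,y]))
b=cv2.imread('pics/side0.png')
cv2.imwrite('pics/z1.png',cv2.resize(b[160:360,120:360],None,fx=3,fy=3,interpolation=cv2.INTER_CUBIC))
E
```

```text
(no output)
```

View pics/z0.png

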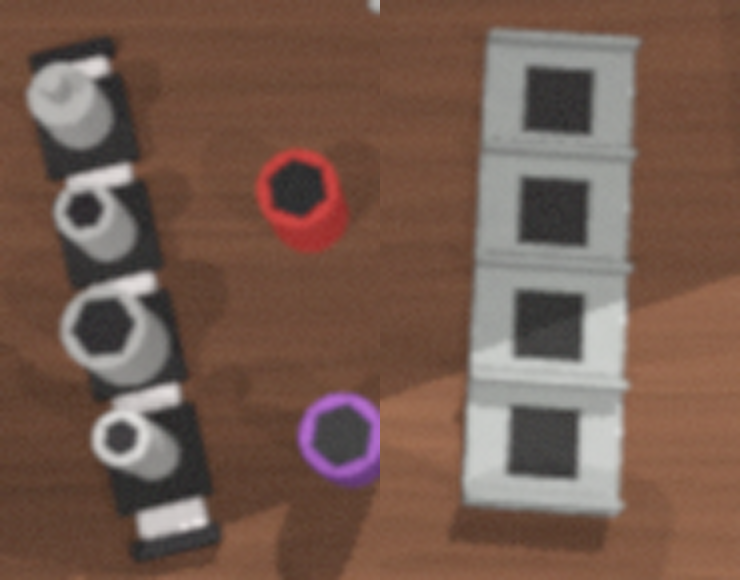

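View pics/z1.png

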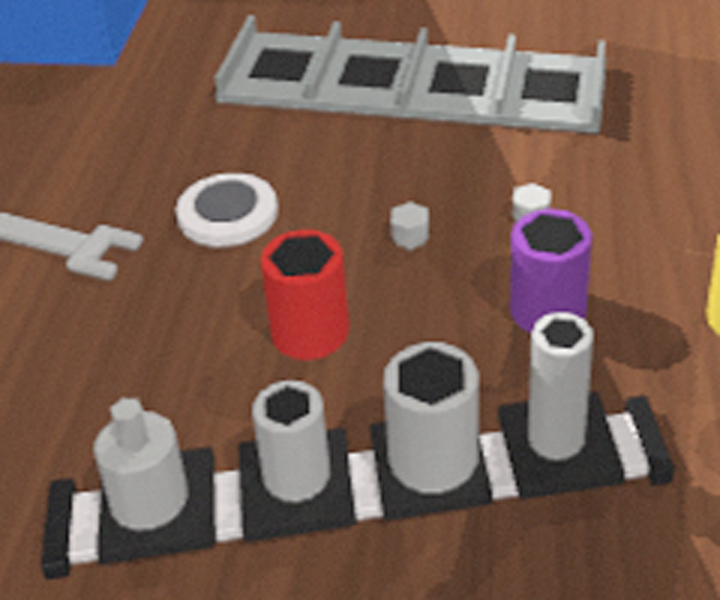

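```bash
cat > h.py <<'E'
import numpy as np,cv2
from cell import r
def ray(c,u,v):
    T=c['world_to_cam'];R=T[:3,:3];o=-R.T@T[:3,3]
    d=R.T@np.array([(u-c['cx'])/c['fx'],(v-c['cy'])/c['fy'],1.]);return o,d
def onz(c,u,v,z):
    o,d=ray(c,u,v);return (o+d*(z-o[2])/d[2])[:2]
def proj(c,p):
    q=c['world_to_cam'][:3,:3]@np.asarray(p)+c['world_to_cam'][:3,3]
    return np.array([c['fx']*q[0]/q[2]+c['cx'],c['fy']*q[1]/q[2]+c['cy']])
def blobs(c,roi,thr,lo,hi,S=4):
    x0,y0,x1,y1=roi
    g=cv2.cvtColor(c['pixels'],cv2.COLOR_RGB2GRAY)[y0:y1,x0:x1]
    g=cv2.resize(g,None,fx=S,fy=S,interpolation=cv2.INTER_CUBIC)
    m=(g<thr).astype(np.uint8)
    n,l,st,ce=cv2.connectedComponentsWithStats(m,connectivity=4)
    return [((ce[i]+.5)/S-.5+[x0,y0],st[i,4]/S/S) for i in range(1,n) if lo<st[i,4]/S/S<hi]
E
python3 - <<'E'
from h import *
t=r.camera('top');s=r.camera('side')
for n,c,roi in(('top',t,(325,125,380,252)),('side',s,(190,165,325,202))):
    for p,a in blobs(c,roi,85,80,500): print('rack',n,p.round(1),round(a),onz(c,*p,.008).round(4))
for n,c,roi in(('top',t,(168,125,222,262)),('side',s,(130,260,345,350))):
    for p,a in blobs(c,roi,85,20,3000): print('rail',n,p.round(1),round(a),[onz(c,*p,.018+h).round(4) for h in(.05,.058,.074,)])
E
```

```text
rack top [354.2 144.7] 242 [ 0.6476 -0.1654]
rack top [329.8 168.4] 205 [ 0.5921 -0.1077]
rack top [353.  172.4] 253 [ 0.5818 -0.16  ]
rack top [328.  203.3] 120 [ 0.5113 -0.1014]
rack top [351.6 200.6] 244 [ 0.5169 -0.1543]
rack top [350.5 230.1] 249 [ 0.4504 -0.1491]
rack top [344.6 249.6] 140 [ 0.4076 -0.1345]
rack side [213.2 181.3] 164 [ 0.6464 -0.1653]
rack side [242.8 183.5] 165 [ 0.5806 -0.16  ]
rack side [272.5 186. ] 161 [ 0.5155 -0.1538]
rack side [303.2 188.3] 162 [ 0.4493 -0.1485]
rack side [224.7 198. ] 160 [ 0.6115 -0.1047]
rail top [219.2 155.9] 35 [array([0.6068, 0.1345]), array([0.6042, 0.133 ]), array([0.5991, 0.1299])]
rail top [185.6 172. ] 50 [array([0.5722, 0.2059]), array([0.57  , 0.2037]), array([0.5656, 0.1992])]
rail top [190.4 201.2] 144 [array([0.5084, 0.1936]), array([0.5068, 0.1915]), array([0.5036, 0.1873])]
rail top [194.8 228.9] 32 [array([0.4495, 0.1824]), array([0.4484, 0.1804]), array([0.4464, 0.1764])]
rail side [134.7 282.2] 229 [array([0.6902, 0.1881]), array([0.6861, 0.1952]), array([0.6779, 0.2095])]
rail side [172.5 277.8] 330 [array([0.6386, 0.1768]), array([0.6355, 0.1842]), array([0.6292, 0.1989])]
rail side [207.3 266.1] 157 [array([0.5929, 0.1509]), array([0.5906, 0.1587]), array([0.5859, 0.1744])]
rail side [244.5 264.9] 64 [array([0.5379, 0.1455]), array([0.5365, 0.1534]), array([0.5339, 0.1692])]
rail side [307.2 270.8] 83 [array([0.4445, 0.1527]), array([0.4449, 0.1605]), array([0.4456, 0.1761])]
rail side [263.1 285. ] 299 [array([0.5068, 0.1838]), array([0.5061, 0.191 ]), array([0.5045, 0.2055])]
rail side [211.8 284.8] 136 [array([0.5796, 0.1872]), array([0.5775, 0.1944]), array([0.5733, 0.2087])]
rail side [191.7 288.5] 136 [array([0.6065, 0.1954]), array([0.6039, 0.2024]), array([0.5988, 0.2164])]
rail side [215.4 294.8] 132 [array([0.5713, 0.2051]), array([0.5693, 0.2119]), array([0.5655, 0.2256])]
```

```bash
cat >> h.py <<'E'
from scipy.spatial.transform import Rotation as Ro
def R0():
    s=r.sense();q=s['eef_rot'];return s,Ro.from_quat([q[1],q[2],q[3],q[0]])
def plan(grasp,yaw):
    """target: world grasp xyz, jaw axis y at angle yaw; prints shift in current tool axes & turn in units"""
    s,R=R0();M=R.as_matrix();
    x=np.array([0,0,-1.]);y=np.array([np.cos(yaw),np.sin(yaw),0])
    if y@M[:,1]<0:y=-y
    G=np.column_stack([x,y,np.cross(x,y)])
    tcp=np.array(grasp)-.003*x
    d=tcp-s['position']
    print('now',s['clock'].round(2) if hasattr(s['clock'],'round') else s['clock'],s['position'].round(4),'gap',round(s['finger_gap'],4),'F',np.round(s['force'],1))
    print('turn(units)',(Ro.from_matrix(M.T@G).as_rotvec()/.08).round(3),'shift in cur axes',(M.T@d/.15).round(3),'in goal axes',(G.T@d/.15).round(3))
    return G
E
python3 - <<'E'
from h import *
s,R=R0();print(R.as_matrix().round(3))
t=r.camera('top');s=r.camera('side')
print(onz(t,178.5,140.5,.082),onz(s,162,294,.082))
print(proj(t,[.6365,.220,.082]),proj(s,[.6365,.220,.082]))
plan([.446,.176,.2],.23+np.pi/2)
for n,c,(x0,y0,x1,y1) in(('a',t,(168,125,208,165)),('b',s,(140,280,190,340))):
    cv2.imwrite(f'pics/bit_{n}.png',cv2.resize(c['pixels'][y0:y1,x0:x1,::-1],None,fx=10,fy=10,interpolation=cv2.INTER_NEAREST))
E
```

```text
[[-0.     0.34   0.94 ]
 [-0.001  0.94  -0.34 ]
 [-1.    -0.001  0.   ]]
[0.63810593 0.2198253 ] [0.63957525 0.21937623]
[178.38984589 141.21903165] [164.13794778 294.4515061 ]
now 0.35 [0.2124 0.5877 0.2315] gap 0.0858 F [0.  0.7 0.1]
turn(units) [-7.21e+00 -0.00e+00  3.00e-03] shift in cur axes [ 0.19  -2.052  2.397] in goal axes [ 0.19  -3.028  0.89 ]
```

View pics/bit_a.png

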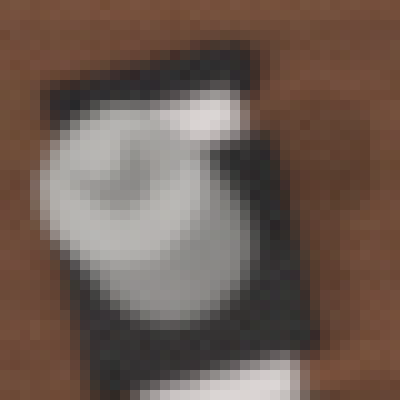

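View pics/bit_b.png

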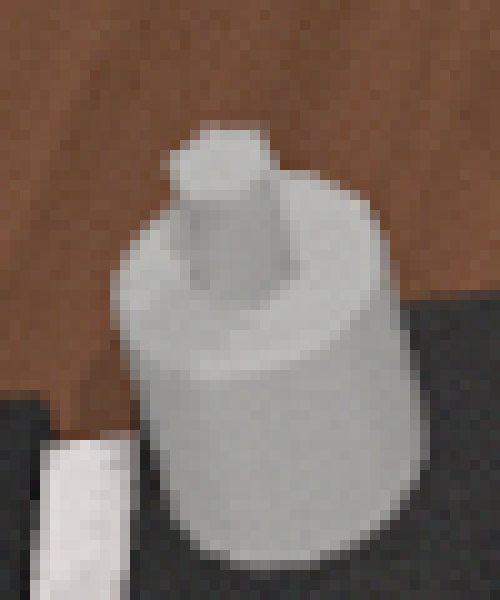

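Request:
{"fn": "send_rows", "kwargs": {
  "steps": [
    {"wx": -0.9,"hand": -1},
    {"wx": -0.9,"hand": -1},
    {"wx": -0.9,"hand": -1},
    {"wx": -0.9,"hand": -1},
    {"wx": -0.9,"hand": -1},
    {"wx": -0.9,"hand": -1},
    {"wx": -0.9,"hand": -1},
    {"wx": -0.9,"hand": -1}
  ],
  "newtons": 40
}}

```text
validation failed for argument at $.st...
```

Request:
{"fn": "send_rows", "kwargs": {
  "steps": [
    {"dy": -0.25,"dz": 0.07,"hand": -1},
    {"dy": -0.25,"dz": 0.07,"hand": -1},
    {"dy": -0.25,"dz": 0.08,"hand": -1},
    {"dy": -0.25,"dz": 0.07,"hand": -1},
    {"dy": -0.25,"dz": 0.08,"hand": -1},
    {"dy": -0.25,"dz": 0.07,"hand": -1},
    {"dy": -0.25,"dz": 0.08,"hand": -1},
    {"dy": -0.25,"dz": 0.07,"hand": -1},
    {"dy": -0.25,"dz": 0.08,"hand": -1},
    {"dy": -0.25,"dz": 0.07,"hand": -1},
    {"dy": -0.25,"dz": 0.08,"hand": -1},
    {"dy": -0.25,"dz": 0.07,"hand": -1}
  ]
}}

```text
validation failed for argument at $.st...
```

```bash
python3 - <<'E'
from h import *
plan([.446,.176,.058],.23+np.pi/2)
cv2.imwrite('pics/w1.png',r.camera('wrist')['pixels'][:,:,::-1])
E
```

```text
now 0.35 [0.2124 0.5877 0.2315] gap 0.0858 F [0.  0.7 0.1]
turn(units) [-7.21e+00 -0.00e+00  3.00e-03] shift in cur axes [ 1.137 -2.052  2.397] in goal axes [ 1.136 -3.028  0.89 ]
```

View pics/w1.png

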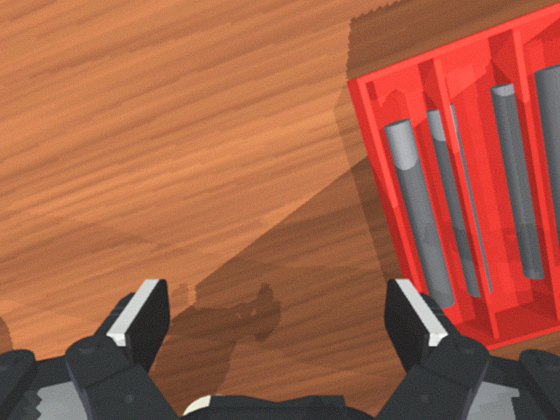

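The rows were refused and nothing moved. I'll send one row with every field filled in.

Request:
{"fn": "send_rows", "kwargs": {
  "steps": [
    {"dx": 0,"dy": 0,"dz": 0,"wx": -0.9,"wy": 0,"wz": 0,"hand": -1}
  ],
  "newtons": 40
}}

```text
clock: 0.52
position: [0.2124, 0.5878, 0.2316]
eef_rot: [0.701, 0.096, 0.7, -0.096]
force: [-0.2, 0.7, -0.4]
finger_gap: 0.0856
```

Request:
{"fn": "send_rows", "kwargs": {
  "steps": [
    {"dx": 0,"dy": 0,"dz": 0,"wx": -0.9,"wy": 0,"wz": 0,"hand": -1},
    {"dx": 0,"dy": 0,"dz": 0,"wx": -0.9,"wy": 0,"wz": 0,"hand": -1},
    {"dx": 0,"dy": 0,"dz": 0,"wx": -0.9,"wy": 0,"wz": 0,"hand": -1},
    {"dx": 0,"dy": 0,"dz": 0,"wx": -0.9,"wy": 0,"wz": 0,"hand": -1},
    {"dx": 0,"dy": 0,"dz": 0,"wx": -0.9,"wy": 0,"wz": 0,"hand": -1},
    {"dx": 0,"dy": 0,"dz": 0,"wx": -0.9,"wy": 0,"wz": 0,"hand": -1},
    {"dx": 0,"dy": 0,"dz": 0,"wx": -0.9,"wy": 0,"wz": 0,"hand": -1},
    {"dx": 0,"dy": 0,"dz": 0,"wx": 0,"wy": 0,"wz": 0,"hand": -1}
  ]
}}

```text
clock: 1.52
position: [0.2125, 0.5878, 0.2316]
eef_rot: [0.702, -0.081, 0.702, 0.081]
force: [0.2, 0.1, 0.2]
finger_gap: 0.0855
```

Request:
{"fn": "send_rows", "kwargs": {
  "steps": [
    {"dx": 0,"dy": -0.25,"dz": 0.07,"wx": 0,"wy": 0,"wz": 0,"hand": -1},
    {"dx": 0,"dy": -0.25,"dz": 0.08,"wx": 0,"wy": 0,"wz": 0,"hand": -1},
    {"dx": 0,"dy": -0.25,"dz": 0.07,"wx": 0,"wy": 0,"wz": 0,"hand": -1},
    {"dx": 0,"dy": -0.25,"dz": 0.08,"wx": 0,"wy": 0,"wz": 0,"hand": -1},
    {"dx": 0,"dy": -0.25,"dz": 0.07,"wx": 0,"wy": 0,"wz": 0,"hand": -1},
    {"dx": 0,"dy": -0.25,"dz": 0.08,"wx": 0,"wy": 0,"wz": 0,"hand": -1},
    {"dx": 0,"dy": -0.25,"dz": 0.07,"wx": 0,"wy": 0,"wz": 0,"hand": -1},
    {"dx": 0,"dy": -0.25,"dz": 0.08,"wx": 0,"wy": 0,"wz": 0,"hand": -1},
    {"dx": 0,"dy": -0.25,"dz": 0.07,"wx": 0,"wy": 0,"wz": 0,"hand": -1},
    {"dx": 0,"dy": -0.25,"dz": 0.08,"wx": 0,"wy": 0,"wz": 0,"hand": -1},
    {"dx": 0,"dy": -0.25,"dz": 0.07,"wx": 0,"wy": 0,"wz": 0,"hand": -1},
    {"dx": 0,"dy": -0.25,"dz": 0.07,"wx": 0,"wy": 0,"wz": 0,"hand": -1}
  ]
}}

```text
clock: 3.02
position: [0.4452, 0.1788, 0.2318]
eef_rot: [0.703, -0.08, 0.702, 0.08]
force: [0.1, -0.3, 0.2]
finger_gap: 0.0855
```

```bash
python3 - <<'E'
from h import *
plan([.446,.176,.058],.23+np.pi/2)
cv2.imwrite('pics/w2.png',r.camera('wrist')['pixels'][:,:,::-1])
E
```

```text
now 3.025 [0.4452 0.1788 0.2318] gap 0.0855 F [ 0.1 -0.3  0.2]
turn(units) [-0.035  0.007 -0.005] shift in cur axes [ 1.139 -0.02   0.   ] in goal axes [ 1.139e+00 -1.900e-02  1.000e-03]
```

View pics/w2.png

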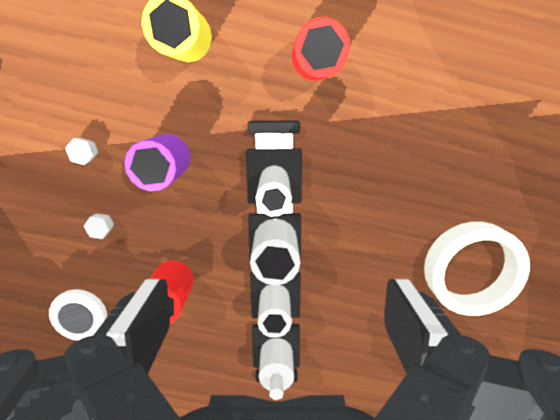

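```bash
python3 - <<'E'
from h import *
c=r.camera('wrist')
for p in([.446,.176,.092],[.5065,.191,.076],[.572,.2055,.068],[.638,.221,.082]):print(proj(c,p).round(1))
for u,v,z in((274,200,.092),(275,262,.076),(274,323,.068),(277,390,.082)):print(onz(c,u,v,z).round(4))
T=c['world_to_cam'];print(-T[:3,:3].T@T[:3,3])
E
```

```text
[280.4 195.7]
[281.7 259.8]
[281.3 320.9]
[282.  389.8]
[0.4505 0.1719]
[0.5098 0.1857]
[0.5758 0.1993]
[0.6393 0.2164]
[0.37351705 0.15742553 0.37418685]
```

Request:
{"fn": "send_rows", "kwargs": {
  "steps": [
    {"dx": 0.2,"dy": -0.02,"dz": 0,"wx": 0,"wy": 0,"wz": 0,"hand": -1},
    {"dx": 0.2,"dy": 0,"dz": 0,"wx": 0,"wy": 0,"wz": 0,"hand": -1},
    {"dx": 0.2,"dy": 0,"dz": 0,"wx": 0,"wy": 0,"wz": 0,"hand": -1},
    {"dx": 0.1,"dy": 0,"dz": 0,"wx": 0,"wy": 0,"wz": 0,"hand": -1},
    {"dx": 0,"dy": 0,"dz": 0,"wx": 0,"wy": 0,"wz": 0,"hand": -1}
  ]
}}

```text
clock: 3.75
position: [0.4449, 0.1771, 0.1262]
eef_rot: [0.702, -0.081, 0.703, 0.081]
force: [0.6, -0.5, 0.2]
finger_gap: 0.0853
```

```bash
python3 - <<'E'
from h import *
plan([.446,.176,.05],.23+np.pi/2)
c=r.camera('wrist')
cv2.imwrite('pics/w3.png',c['pixels'][:,:,::-1])
print(proj(c,[.446,.176,.092]))
s,R=R0()
for y in(-.0425,.0425):print(proj(c,s['position']+R.apply([.012,y,0])))
c=r.camera('top');cv2.imwrite('pics/t3.png',c['pixels'][:,:,::-1])
c=r.camera('side');cv2.imwrite('pics/s3.png',c['pixels'][:,:,::-1])
E
```

```text
now 3.75 [0.4449 0.1771 0.1262] gap 0.0853 F [ 0.6 -0.5  0.2]
turn(units) [-0.013 -0.016  0.004] shift in cur axes [ 0.488 -0.009  0.006] in goal axes [ 0.488 -0.009  0.006]
[274.07425431 251.91324551]
[183.59334499 271.85539767]
[370.12010545 271.52068379]
```

View pics/w3.png

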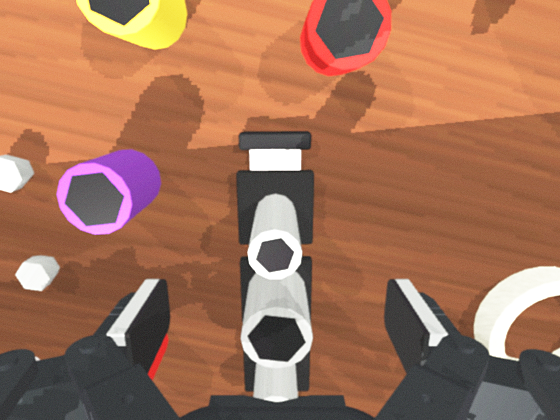

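View pics/s3.png

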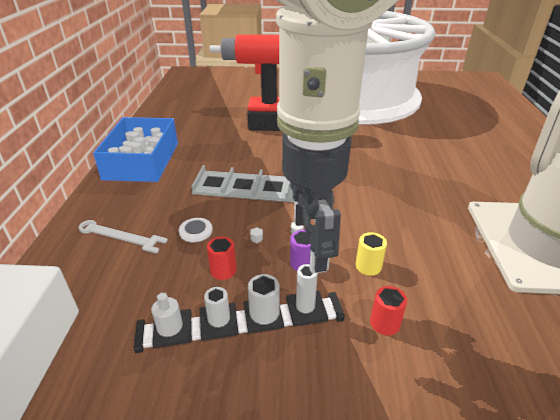

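The wrist view has the deep socket at (274,252), which matches the projection. Next I descend and grip.

Request:
{"fn": "send_rows", "kwargs": {
  "steps": [
    {"dx": 0.12,"dy": -0.01,"dz": 0.01,"wx": 0,"wy": 0,"wz": 0,"hand": -1},
    {"dx": 0.12,"dy": 0,"dz": 0,"wx": 0,"wy": 0,"wz": 0,"hand": -1},
    {"dx": 0.12,"dy": 0,"dz": 0,"wx": 0,"wy": 0,"wz": 0,"hand": -1},
    {"dx": 0.12,"dy": 0,"dz": 0,"wx": 0,"wy": 0,"wz": 0,"hand": -1},
    {"dx": 0,"dy": 0,"dz": 0,"wx": 0,"wy": 0,"wz": 0,"hand": -1},
    {"dx": 0,"dy": 0,"dz": 0,"wx": 0,"wy": 0,"wz": 0,"hand": 1},
    {"dx": 0,"dy": 0,"dz": 0,"wx": 0,"wy": 0,"wz": 0,"hand": 1},
    {"dx": 0,"dy": 0,"dz": 0,"wx": 0,"wy": 0,"wz": 0,"hand": 1},
    {"dx": 0,"dy": 0,"dz": 0,"wx": 0,"wy": 0,"wz": 0,"hand": 1},
    {"dx": 0,"dy": 0,"dz": 0,"wx": 0,"wy": 0,"wz": 0,"hand": 1}
  ],
  "newtons": 40
}}

```text
clock: 5.15
position: [0.4475, 0.1761, 0.0552]
eef_rot: [0.703, -0.081, 0.702, 0.081]
force: [-1.2, -0.7, 6.4]
finger_gap: 0.0268
```

```bash
python3 - <<'E'
from h import *
plan([.446,.176,.05],.23+np.pi/2)
c=r.camera('side');a=c['pixels'][150:380,100:420,::-1]
b=r.camera('wrist')['pixels'][:,:,::-1]
cv2.imwrite('pics/s4.png',np.hstack([cv2.resize(a,(400,288)),cv2.resize(b,(384,288))]))
E
```

```text
now 5.15 [0.4475 0.1761 0.0552] gap 0.0268 F [-1.2 -0.7  6.4]
turn(units) [-0.011  0.011 -0.005] shift in cur axes [ 0.014  0.002 -0.01 ] in goal axes [ 0.014  0.002 -0.01 ]
```

View pics/s4.png

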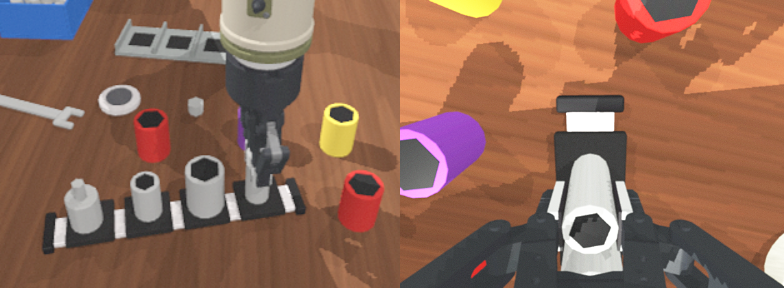

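Gripped at a 27 mm gap. Now lift.

Request:
{"fn": "send_rows", "kwargs": {
  "steps": [
    {"dx": -0.1,"dy": 0,"dz": 0,"wx": 0,"wy": 0,"wz": 0,"hand": 1},
    {"dx": -0.2,"dy": 0,"dz": 0,"wx": 0,"wy": 0,"wz": 0,"hand": 1},
    {"dx": -0.25,"dy": 0,"dz": 0,"wx": 0,"wy": 0,"wz": 0,"hand": 1},
    {"dx": -0.25,"dy": 0,"dz": 0,"wx": 0,"wy": 0,"wz": 0,"hand": 1},
    {"dx": -0.2,"dy": 0,"dz": 0,"wx": 0,"wy": 0,"wz": 0,"hand": 1},
    {"dx": 0,"dy": 0,"dz": 0,"wx": 1,"wy": 0,"wz": 0,"hand": 1},
    {"dx": 0,"dy": 0,"dz": 0,"wx": 1,"wy": 0,"wz": 0,"hand": 1},
    {"dx": 0,"dy": 0,"dz": 0,"wx": 1,"wy": 0,"wz": 0,"hand": 1},
    {"dx": 0,"dy": 0,"dz": 0,"wx": 0.9,"wy": 0,"wz": 0,"hand": 1},
    {"dx": 0,"dy": 0,"dz": 0,"wx": 0,"wy": 0,"wz": 0,"hand": 1}
  ]
}}

```text
clock: 6.5
position: [0.447, 0.1758, 0.2051]
eef_rot: [0.707, 0.029, 0.706, -0.029]
force: [0.7, 0.1, -2.9]
finger_gap: 0.0267
```

```bash
cat >> h.py <<'E'
RJ=np.pi/2-.0836; SJ=np.pi/2+.23
C=[(.450,-.149),(.516,-.154),(.581,-.160),(.647,-.165)]
E
python3 - <<'E'
from h import *
plan([*C[3],.046-.003],RJ)
E
```

```text
now 6.5 [0.447  0.1758 0.2051] gap 0.0267 F [ 0.7  0.1 -2.9]
turn(units) [ 0.015  0.002 -0.002] shift in cur axes [ 1.061 -2.154  1.516] in goal axes [ 1.061 -2.152  1.518]
```

Request:
{"fn": "send_rows", "kwargs": {
  "steps": [
    {"dx": 0,"dy": -0.1,"dz": 0.08,"wx": 0,"wy": 0,"wz": 0,"hand": 1},
    {"dx": 0,"dy": -0.2,"dz": 0.14,"wx": 0,"wy": 0,"wz": 0,"hand": 1},
    {"dx": 0,"dy": -0.25,"dz": 0.18,"wx": 0,"wy": 0,"wz": 0,"hand": 1},
    {"dx": 0,"dy": -0.25,"dz": 0.18,"wx": 0,"wy": 0,"wz": 0,"hand": 1},
    {"dx": 0,"dy": -0.25,"dz": 0.18,"wx": 0,"wy": 0,"wz": 0,"hand": 1},
    {"dx": 0,"dy": -0.25,"dz": 0.18,"wx": 0,"wy": 0,"wz": 0,"hand": 1},
    {"dx": 0,"dy": -0.25,"dz": 0.18,"wx": 0,"wy": 0,"wz": 0,"hand": 1},
    {"dx": 0,"dy": -0.25,"dz": 0.17,"wx": 0,"wy": 0,"wz": 0,"hand": 1},
    {"dx": 0,"dy": -0.2,"dz": 0.13,"wx": 0,"wy": 0,"wz": 0,"hand": 1},
    {"dx": 0,"dy": -0.15,"dz": 0.1,"wx": 0,"wy": 0,"wz": 0,"hand": 1},
    {"dx": 0,"dy": 0,"dz": 0,"wx": 0,"wy": 0,"wz": 0,"hand": 1}
  ]
}}

```text
clock: 7.88
position: [0.6475, -0.1668, 0.2043]
eef_rot: [0.706, 0.029, 0.707, -0.03]
force: [-0.1, 0.5, -1.8]
finger_gap: 0.027
```

```bash
python3 - <<'E'
from h import *
plan([*C[3],.046-.003],RJ)
a=r.camera('side')['pixels'][60:290,130:450,::-1]
b=r.camera('wrist')['pixels'][:,:,::-1]
cv2.imwrite('pics/s5.png',np.hstack([cv2.resize(a,(400,288)),cv2.resize(b,(384,288))]))
E
```

```text
now 7.875 [ 0.6475 -0.1668  0.2043] gap 0.027 F [-0.1  0.5 -1.8]
turn(units) [-0.007 -0.01   0.017] shift in cur axes [ 1.055  0.013 -0.003] in goal axes [ 1.055  0.012 -0.004]
```

View pics/s5.png

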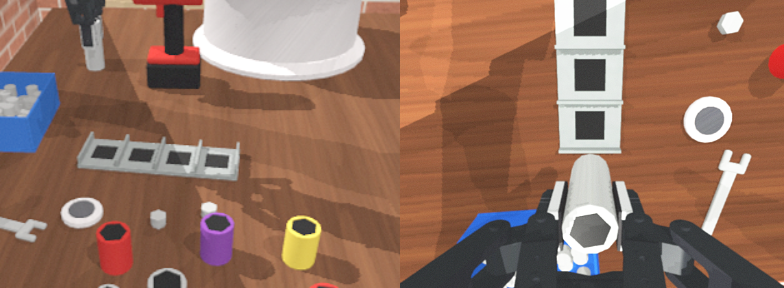

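Request:
{"fn": "send_rows", "kwargs": {
  "steps": [
    {"dx": 0.2,"dy": 0.01,"dz": 0,"wx": 0,"wy": 0,"wz": 0,"hand": 1},
    {"dx": 0.2,"dy": 0,"dz": 0,"wx": 0,"wy": 0,"wz": 0,"hand": 1},
    {"dx": 0.2,"dy": 0,"dz": 0,"wx": 0,"wy": 0,"wz": 0,"hand": 1},
    {"dx": 0.2,"dy": 0,"dz": 0,"wx": 0,"wy": 0,"wz": 0,"hand": 1},
    {"dx": 0.1,"dy": 0,"dz": 0,"wx": 0,"wy": 0,"wz": 0,"hand": 1},
    {"dx": 0.07,"dy": 0,"dz": 0,"wx": 0,"wy": 0,"wz": 0,"hand": 1},
    {"dx": 0,"dy": 0,"dz": 0,"wx": 0,"wy": 0,"wz": 0,"hand": 1}
  ]
}}

```text
clock: 8.85
position: [0.6478, -0.1625, 0.0591]
eef_rot: [0.706, 0.029, 0.707, -0.029]
force: [-0.6, -0.3, -1.8]
finger_gap: 0.027
```

```bash
python3 - <<'E'
from h import *
plan([*C[3],.046-.003],RJ)
a=r.camera('side')['pixels'][100:244,170:370,::-1]
b=r.camera('top')['pixels'][110:254,290:490,::-1]
cv2.imwrite('pics/s6.png',np.hstack([cv2.resize(a,(400,288)),cv2.resize(b,(400,288))]))
E
```

```text
now 8.85 [ 0.6478 -0.1625  0.0591] gap 0.027 F [-0.6 -0.3 -1.8]
turn(units) [ 0.016 -0.003 -0.003] shift in cur axes [ 0.087 -0.017 -0.004] in goal axes [ 0.087 -0.017 -0.004]
```

View pics/s6.png

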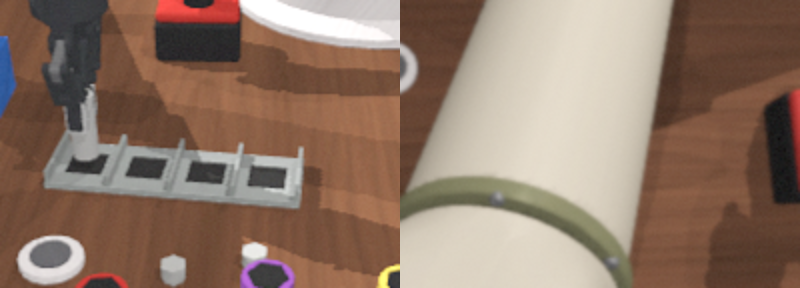

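Request:
{"fn": "send_rows", "kwargs": {
  "steps": [
    {"dx": 0.04,"dy": -0.01,"dz": 0,"wx": 0,"wy": 0,"wz": 0,"hand": 1},
    {"dx": 0.03,"dy": 0,"dz": 0,"wx": 0,"wy": 0,"wz": 0,"hand": 1},
    {"dx": 0.01,"dy": 0,"dz": 0,"wx": 0,"wy": 0,"wz": 0,"hand": 1},
    {"dx": 0,"dy": 0,"dz": 0,"wx": 0,"wy": 0,"wz": 0,"hand": 1}
  ]
}}

```text
clock: 9.45
position: [0.6476, -0.1643, 0.0469]
eef_rot: [0.706, 0.029, 0.707, -0.029]
force: [0.5, -0.4, -1.5]
finger_gap: 0.0268
```

```bash
python3 - <<'E'
from h import *
plan([*C[3],.046-.003],RJ)
E
```

```text
now 9.45 [ 0.6476 -0.1643  0.0469] gap 0.0268 F [ 0.5 -0.4 -1.5]
turn(units) [ 0.01  -0.004 -0.001] shift in cur axes [ 0.006 -0.005 -0.004] in goal axes [ 0.006 -0.005 -0.004]
```

Request:
{"fn": "send_rows", "kwargs": {
  "steps": [
    {"dx": 0.01,"dy": 0,"dz": 0,"wx": 0,"wy": 0,"wz": 0,"hand": 1},
    {"dx": 0.005,"dy": 0,"dz": 0,"wx": 0,"wy": 0,"wz": 0,"hand": 1},
    {"dx": 0,"dy": 0,"dz": 0,"wx": 0,"wy": 0,"wz": 0,"hand": 1}
  ]
}}

```text
clock: 9.82
position: [0.6479, -0.1644, 0.0453]
eef_rot: [0.707, 0.029, 0.706, -0.029]
force: [-1.5, 0.3, 3.5]
finger_gap: 0.0273
```

Contact felt (+3.5 N). Release and rise.

Request:
{"fn": "send_rows", "kwargs": {
  "steps": [
    {"dx": 0,"dy": 0,"dz": 0,"wx": 0,"wy": 0,"wz": 0,"hand": 0.1},
    {"dx": 0,"dy": 0,"dz": 0,"wx": 0,"wy": 0,"wz": 0,"hand": -0.3},
    {"dx": 0,"dy": 0,"dz": 0,"wx": 0,"wy": 0,"wz": 0,"hand": -1},
    {"dx": 0,"dy": 0,"dz": 0,"wx": 0,"wy": 0,"wz": 0,"hand": -1},
    {"dx": 0,"dy": 0,"dz": 0,"wx": 0,"wy": 0,"wz": 0,"hand": -1},
    {"dx": -0.15,"dy": 0,"dz": 0,"wx": 0,"wy": 0,"wz": 0,"hand": -1},
    {"dx": -0.25,"dy": 0,"dz": 0,"wx": 0,"wy": 0,"wz": 0,"hand": -1},
    {"dx": -0.25,"dy": 0,"dz": 0,"wx": 0,"wy": 0,"wz": 0,"hand": -1},
    {"dx": -0.25,"dy": 0,"dz": 0,"wx": 0,"wy": 0,"wz": 0,"hand": -1},
    {"dx": 0,"dy": 0,"dz": 0,"wx": 0,"wy": 0,"wz": 0,"hand": -1}
  ]
}}

```text
clock: 11.08
position: [0.6493, -0.165, 0.1834]
eef_rot: [0.708, 0.029, 0.704, -0.029]
force: [0.4, -0.1, 0.5]
finger_gap: 0.0854
```

```bash
python3 - <<'E'
from h import *
plan([.5065,.191,.15],SJ)
a=r.camera('side')['pixels'][100:244,170:370,::-1]
b=r.camera('wrist')['pixels'][:,:,::-1]
cv2.imwrite('pics/s7.png',np.hstack([cv2.resize(a,(400,288)),cv2.resize(b,(384,288))]))
E
```

```text
now 11.075 [ 0.6493 -0.165   0.1834] gap 0.0854 F [ 0.4 -0.1  0.5]
turn(units) [-3.911  0.07   0.014] shift in cur axes [ 0.195  2.286 -1.146] in goal axes [ 0.203  2.528 -0.386]
```

View pics/s7.png

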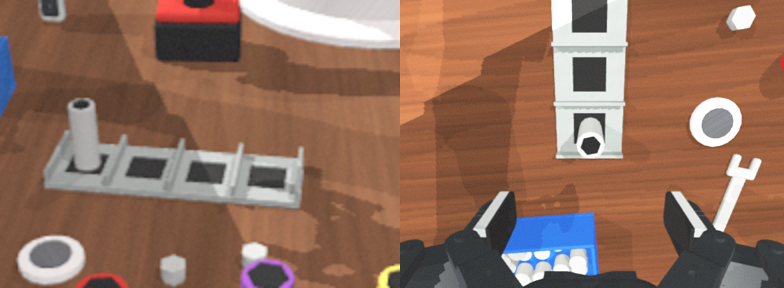

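The deep socket stands in the far cell. Next the large one.

Request:
{"fn": "send_rows", "kwargs": {
  "steps": [
    {"dx": 0,"dy": 0,"dz": 0,"wx": -1,"wy": 0,"wz": 0,"hand": -1},
    {"dx": 0,"dy": 0,"dz": 0,"wx": -1,"wy": 0,"wz": 0,"hand": -1},
    {"dx": 0,"dy": 0,"dz": 0,"wx": -1,"wy": 0,"wz": 0,"hand": -1},
    {"dx": 0,"dy": 0,"dz": 0,"wx": -0.9,"wy": 0,"wz": 0,"hand": -1},
    {"dx": 0,"dy": 0,"dz": 0,"wx": 0,"wy": 0,"wz": 0,"hand": -1}
  ]
}}

```text
clock: 11.8
position: [0.6471, -0.1642, 0.1783]
eef_rot: [0.702, -0.08, 0.703, 0.081]
force: [0.2, -0.7, 0.1]
finger_gap: 0.0849
```

Request:
{"fn": "send_rows", "kwargs": {
  "steps": [
    {"dx": 0,"dy": 0.15,"dz": -0.03,"wx": 0,"wy": 0,"wz": 0,"hand": -1},
    {"dx": 0,"dy": 0.25,"dz": -0.04,"wx": 0,"wy": 0,"wz": 0,"hand": -1},
    {"dx": 0,"dy": 0.25,"dz": -0.04,"wx": 0,"wy": 0,"wz": 0,"hand": -1},
    {"dx": 0,"dy": 0.25,"dz": -0.04,"wx": 0,"wy": 0,"wz": 0,"hand": -1},
    {"dx": 0,"dy": 0.25,"dz": -0.04,"wx": 0,"wy": 0,"wz": 0,"hand": -1},
    {"dx": 0,"dy": 0.25,"dz": -0.04,"wx": 0,"wy": 0,"wz": 0,"hand": -1},
    {"dx": 0,"dy": 0.25,"dz": -0.04,"wx": 0,"wy": 0,"wz": 0,"hand": -1},
    {"dx": 0,"dy": 0.25,"dz": -0.04,"wx": 0,"wy": 0,"wz": 0,"hand": -1},
    {"dx": 0,"dy": 0.25,"dz": -0.04,"wx": 0,"wy": 0,"wz": 0,"hand": -1},
    {"dx": 0,"dy": 0.25,"dz": -0.03,"wx": 0,"wy": 0,"wz": 0,"hand": -1},
    {"dx": 0,"dy": 0.13,"dz": -0.01,"wx": 0,"wy": 0,"wz": 0,"hand": -1},
    {"dx": 0,"dy": 0,"dz": 0,"wx": 0,"wy": 0,"wz": 0,"hand": -1}
  ]
}}

```text
clock: 13.3
position: [0.5036, 0.1932, 0.1792]
eef_rot: [0.702, -0.081, 0.703, 0.081]
force: [0.5, -0.3, 0.2]
finger_gap: 0.0854
```

```bash
python3 - <<'E'
from h import *
plan([.5065,.191,.048],SJ)
c=r.camera('wrist');print(proj(c,[.5065,.191,.076]))
cv2.imwrite('pics/w8.png',c['pixels'][:,:,::-1])
E
```

```text
now 13.3 [0.5036 0.1932 0.1792] gap 0.0854 F [ 0.5 -0.3  0.2]
turn(units) [ 0.009 -0.015 -0.003] shift in cur axes [ 0.854 -0.019  0.016] in goal axes [ 0.854 -0.019  0.015]
[272.64094374 214.19251224]
```

View pics/w8.png

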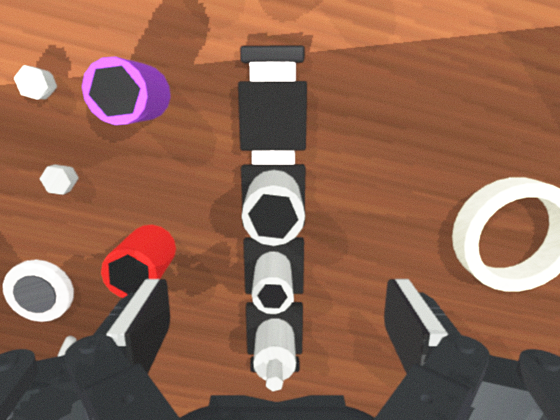

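The large socket is at (274,214), as projected. Descend and grip.

Request:
{"fn": "send_rows", "kwargs": {
  "steps": [
    {"dx": 0.15,"dy": -0.02,"dz": 0.015,"wx": 0,"wy": 0,"wz": 0,"hand": -1},
    {"dx": 0.2,"dy": 0,"dz": 0,"wx": 0,"wy": 0,"wz": 0,"hand": -1},
    {"dx": 0.2,"dy": 0,"dz": 0,"wx": 0,"wy": 0,"wz": 0,"hand": -1},
    {"dx": 0.15,"dy": 0,"dz": 0,"wx": 0,"wy": 0,"wz": 0,"hand": -1},
    {"dx": 0.15,"dy": 0,"dz": 0,"wx": 0,"wy": 0,"wz": 0,"hand": -1},
    {"dx": 0,"dy": 0,"dz": 0,"wx": 0,"wy": 0,"wz": 0,"hand": -1},
    {"dx": 0,"dy": 0,"dz": 0,"wx": 0,"wy": 0,"wz": 0,"hand": 1},
    {"dx": 0,"dy": 0,"dz": 0,"wx": 0,"wy": 0,"wz": 0,"hand": 1},
    {"dx": 0,"dy": 0,"dz": 0,"wx": 0,"wy": 0,"wz": 0,"hand": 1},
    {"dx": 0,"dy": 0,"dz": 0,"wx": 0,"wy": 0,"wz": 0,"hand": 1},
    {"dx": 0,"dy": 0,"dz": 0,"wx": 0,"wy": 0,"wz": 0,"hand": 1}
  ],
  "newtons": 60
}}

```text
clock: 14.72
position: [0.5081, 0.1899, 0.0537]
eef_rot: [0.703, -0.081, 0.702, 0.081]
force: [-1.6, -0.5, 6.1]
finger_gap: 0.0421
```

Request:
{"fn": "send_rows", "kwargs": {
  "steps": [
    {"dx": -0.1,"dy": 0,"dz": 0,"wx": 0,"wy": 0,"wz": 0,"hand": 1},
    {"dx": -0.2,"dy": 0,"dz": 0,"wx": 0,"wy": 0,"wz": 0,"hand": 1},
    {"dx": -0.25,"dy": 0,"dz": 0,"wx": 0,"wy": 0,"wz": 0,"hand": 1},
    {"dx": -0.25,"dy": 0,"dz": 0,"wx": 0,"wy": 0,"wz": 0,"hand": 1},
    {"dx": -0.2,"dy": 0,"dz": 0,"wx": 0,"wy": 0,"wz": 0,"hand": 1},
    {"dx": 0,"dy": 0,"dz": 0,"wx": 1,"wy": 0,"wz": 0,"hand": 1},
    {"dx": 0,"dy": 0,"dz": 0,"wx": 1,"wy": 0,"wz": 0,"hand": 1},
    {"dx": 0,"dy": 0,"dz": 0,"wx": 1,"wy": 0,"wz": 0,"hand": 1},
    {"dx": 0,"dy": 0,"dz": 0,"wx": 0.9,"wy": 0,"wz": 0,"hand": 1},
    {"dx": 0,"dy": 0,"dz": 0,"wx": 0,"wy": 0,"wz": 0,"hand": 1}
  ]
}}

```text
clock: 15.98
position: [0.5072, 0.1893, 0.203]
eef_rot: [0.707, 0.029, 0.706, -0.029]
force: [0.3, 0.0, -4.2]
finger_gap: 0.042
```

```bash
python3 - <<'E'
from h import *
plan([*C[2],.0437-.003],RJ)
E
```

```text
now 15.975 [0.5072 0.1893 0.203 ] gap 0.042 F [ 0.3  0.  -4.2]
turn(units) [ 0.014  0.002 -0.002] shift in cur axes [ 1.062 -2.281  0.682] in goal axes [ 1.062 -2.28   0.685]
```

Request:
{"fn": "send_rows", "kwargs": {
  "steps": [
    {"dx": 0,"dy": -0.13,"dz": 0.04,"wx": 0,"wy": 0,"wz": 0,"hand": 1},
    {"dx": 0,"dy": -0.25,"dz": 0.07,"wx": 0,"wy": 0,"wz": 0,"hand": 1},
    {"dx": 0,"dy": -0.25,"dz": 0.08,"wx": 0,"wy": 0,"wz": 0,"hand": 1},
    {"dx": 0,"dy": -0.25,"dz": 0.08,"wx": 0,"wy": 0,"wz": 0,"hand": 1},
    {"dx": 0,"dy": -0.25,"dz": 0.08,"wx": 0,"wy": 0,"wz": 0,"hand": 1},
    {"dx": 0,"dy": -0.25,"dz": 0.08,"wx": 0,"wy": 0,"wz": 0,"hand": 1},
    {"dx": 0,"dy": -0.25,"dz": 0.08,"wx": 0,"wy": 0,"wz": 0,"hand": 1},
    {"dx": 0,"dy": -0.25,"dz": 0.07,"wx": 0,"wy": 0,"wz": 0,"hand": 1},
    {"dx": 0,"dy": -0.25,"dz": 0.07,"wx": 0,"wy": 0,"wz": 0,"hand": 1},
    {"dx": 0,"dy": -0.15,"dz": 0.03,"wx": 0,"wy": 0,"wz": 0,"hand": 1},
    {"dx": 0,"dy": 0,"dz": 0,"wx": 0,"wy": 0,"wz": 0,"hand": 1}
  ]
}}

```text
clock: 17.35
position: [0.5802, -0.1622, 0.2026]
eef_rot: [0.706, 0.03, 0.707, -0.03]
force: [-0.2, 1.2, -3.6]
finger_gap: 0.042
```

```bash
python3 - <<'E'
from h import *
plan([*C[2],.0437-.003],RJ)
E
```

```text
now 17.35 [ 0.5802 -0.1622  0.2026] gap 0.042 F [-0.2  1.2 -3.6]
turn(units) [-0.013 -0.002  0.011] shift in cur axes [1.059 0.016 0.004] in goal axes [1.059 0.015 0.004]
```

Request:
{"fn": "send_rows", "kwargs": {
  "steps": [
    {"dx": 0.2,"dy": 0.01,"dz": 0,"wx": 0,"wy": 0,"wz": 0,"hand": 1},
    {"dx": 0.2,"dy": 0,"dz": 0,"wx": 0,"wy": 0,"wz": 0,"hand": 1},
    {"dx": 0.2,"dy": 0,"dz": 0,"wx": 0,"wy": 0,"wz": 0,"hand": 1},
    {"dx": 0.2,"dy": 0,"dz": 0,"wx": 0,"wy": 0,"wz": 0,"hand": 1},
    {"dx": 0.12,"dy": 0,"dz": 0,"wx": 0,"wy": 0,"wz": 0,"hand": 1},
    {"dx": 0.07,"dy": 0,"dz": 0,"wx": 0,"wy": 0,"wz": 0,"hand": 1},
    {"dx": 0.03,"dy": 0,"dz": 0,"wx": 0,"wy": 0,"wz": 0,"hand": 1},
    {"dx": 0,"dy": 0,"dz": 0,"wx": 0,"wy": 0,"wz": 0,"hand": 1}
  ]
}}

```text
clock: 18.35
position: [0.5812, -0.1583, 0.0498]
eef_rot: [0.707, 0.029, 0.706, -0.029]
force: [-1.3, 0.1, -2.6]
finger_gap: 0.0422
```

```bash
python3 - <<'E'
from h import *
plan([*C[2],.0437-.003],RJ)
E
```

```text
now 18.35 [ 0.5812 -0.1583  0.0498] gap 0.0422 F [-1.3  0.1 -2.6]
turn(units) [ 0.012  0.009 -0.001] shift in cur axes [ 0.041 -0.012 -0.001] in goal axes [ 0.041 -0.012 -0.001]
```

Request:
{"fn": "send_rows", "kwargs": {
  "steps": [
    {"dx": 0.02,"dy": -0.01,"dz": 0,"wx": 0,"wy": 0,"wz": 0,"hand": 1},
    {"dx": 0.015,"dy": 0,"dz": 0,"wx": 0,"wy": 0,"wz": 0,"hand": 1},
    {"dx": 0.007,"dy": 0,"dz": 0,"wx": 0,"wy": 0,"wz": 0,"hand": 1},
    {"dx": 0,"dy": 0,"dz": 0,"wx": 0,"wy": 0,"wz": 0,"hand": 1},
    {"dx": 0,"dy": 0,"dz": 0,"wx": 0,"wy": 0,"wz": 0,"hand": 1}
  ]
}}

```text
clock: 18.98
position: [0.581, -0.1599, 0.0438]
eef_rot: [0.707, 0.029, 0.706, -0.029]
force: [-2.7, 0.9, 6.0]
finger_gap: 0.0421
```

Contact. Release, rise, look.

Request:
{"fn": "send_rows", "kwargs": {
  "steps": [
    {"dx": 0,"dy": 0,"dz": 0,"wx": 0,"wy": 0,"wz": 0,"hand": -0.2},
    {"dx": 0,"dy": 0,"dz": 0,"wx": 0,"wy": 0,"wz": 0,"hand": -0.6},
    {"dx": 0,"dy": 0,"dz": 0,"wx": 0,"wy": 0,"wz": 0,"hand": -1},
    {"dx": 0,"dy": 0,"dz": 0,"wx": 0,"wy": 0,"wz": 0,"hand": -1},
    {"dx": 0,"dy": 0,"dz": 0,"wx": 0,"wy": 0,"wz": 0,"hand": -1},
    {"dx": -0.15,"dy": 0,"dz": 0,"wx": 0,"wy": 0,"wz": 0,"hand": -1},
    {"dx": -0.25,"dy": 0,"dz": 0,"wx": 0,"wy": 0,"wz": 0,"hand": -1},
    {"dx": -0.25,"dy": 0,"dz": 0,"wx": 0,"wy": 0,"wz": 0,"hand": -1},
    {"dx": -0.25,"dy": 0,"dz": 0,"wx": 0,"wy": 0,"wz": 0,"hand": -1},
    {"dx": 0,"dy": 0,"dz": 0,"wx": 0,"wy": 0,"wz": 0,"hand": -1}
  ]
}}

```text
clock: 20.23
position: [0.5823, -0.1604, 0.1812]
eef_rot: [0.708, 0.029, 0.705, -0.029]
force: [0.3, 0.3, -1.4]
finger_gap: 0.0855
```

Request:
{"fn": "send_rows", "kwargs": {
  "steps": [
    {"dx": 0,"dy": 0,"dz": 0,"wx": -1,"wy": 0,"wz": 0,"hand": -1},
    {"dx": 0,"dy": 0,"dz": 0,"wx": -1,"wy": 0,"wz": 0,"hand": -1},
    {"dx": 0,"dy": 0,"dz": 0,"wx": -1,"wy": 0,"wz": 0,"hand": -1},
    {"dx": 0,"dy": 0,"dz": 0,"wx": -0.9,"wy": 0,"wz": 0,"hand": -1},
    {"dx": 0,"dy": 0,"dz": 0,"wx": 0,"wy": 0,"wz": 0,"hand": -1}
  ]
}}

```text
clock: 20.85
position: [0.5804, -0.1597, 0.1771]
eef_rot: [0.702, -0.081, 0.703, 0.081]
force: [-0.6, 0.6, 0.3]
finger_gap: 0.0854
```

```bash
python3 - <<'E'
from h import *
plan([.572,.2055,.044],SJ)
a=r.camera('side')['pixels'][100:244,170:370,::-1]
b=r.camera('wrist')['pixels'][:,:,::-1]
cv2.imwrite('pics/s9.png',np.hstack([cv2.resize(a,(400,288)),cv2.resize(b,(384,288))]))
E
```

```text
now 20.85 [ 0.5804 -0.1597  0.1771] gap 0.0854 F [-0.6  0.6  0.3]
turn(units) [-0.016 -0.013 -0.007] shift in cur axes [0.868 2.383 0.499] in goal axes [0.868 2.383 0.501]
```

View pics/s9.png

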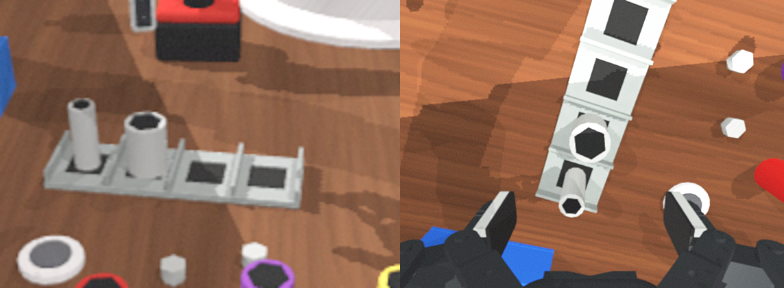

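Both stand well. Next the short socket.

Request:
{"fn": "send_rows", "kwargs": {
  "steps": [
    {"dx": 0,"dy": 0.13,"dz": 0.03,"wx": 0,"wy": 0,"wz": 0,"hand": -1},
    {"dx": 0,"dy": 0.25,"dz": 0.05,"wx": 0,"wy": 0,"wz": 0,"hand": -1},
    {"dx": 0,"dy": 0.25,"dz": 0.05,"wx": 0,"wy": 0,"wz": 0,"hand": -1},
    {"dx": 0,"dy": 0.25,"dz": 0.05,"wx": 0,"wy": 0,"wz": 0,"hand": -1},
    {"dx": 0,"dy": 0.25,"dz": 0.05,"wx": 0,"wy": 0,"wz": 0,"hand": -1},
    {"dx": 0,"dy": 0.25,"dz": 0.05,"wx": 0,"wy": 0,"wz": 0,"hand": -1},
    {"dx": 0,"dy": 0.25,"dz": 0.05,"wx": 0,"wy": 0,"wz": 0,"hand": -1},
    {"dx": 0,"dy": 0.25,"dz": 0.06,"wx": 0,"wy": 0,"wz": 0,"hand": -1},
    {"dx": 0,"dy": 0.25,"dz": 0.06,"wx": 0,"wy": 0,"wz": 0,"hand": -1},
    {"dx": 0,"dy": 0.25,"dz": 0.05,"wx": 0,"wy": 0,"wz": 0,"hand": -1},
    {"dx": 0,"dy": 0,"dz": 0,"wx": 0,"wy": 0,"wz": 0,"hand": -1}
  ]
}}

```text
clock: 22.32
position: [0.5716, 0.209, 0.1774]
eef_rot: [0.702, -0.082, 0.703, 0.083]
force: [-0.1, 0.3, -0.5]
finger_gap: 0.0855
```

```bash
python3 - <<'E'
from h import *
plan([.572,.2055,.044],SJ)
c=r.camera('wrist');print(proj(c,[.572,.2055,.068]),proj(c,[.638,.221,.082]))
cv2.imwrite('pics/w10.png',c['pixels'][:,:,::-1])
E
```

```text
now 22.325 [0.5716 0.209  0.1774] gap 0.0855 F [-0.1  0.3 -0.5]
turn(units) [ 0.043 -0.01  -0.016] shift in cur axes [ 0.869 -0.025 -0.002] in goal axes [ 0.869 -0.023 -0.003]
[271.59354489 207.88683535] [271.69388193 302.90915656]
```

View pics/w10.png

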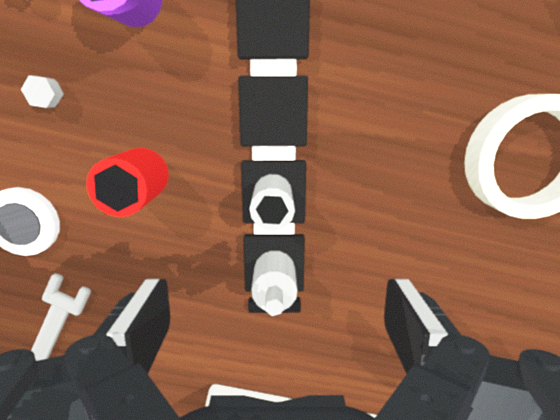

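Request:
{"fn": "send_rows", "kwargs": {
  "steps": [
    {"dx": 0.15,"dy": -0.025,"dz": 0,"wx": 0,"wy": 0,"wz": 0,"hand": -1},
    {"dx": 0.2,"dy": 0,"dz": 0,"wx": 0,"wy": 0,"wz": 0,"hand": -1},
    {"dx": 0.2,"dy": 0,"dz": 0,"wx": 0,"wy": 0,"wz": 0,"hand": -1},
    {"dx": 0.17,"dy": 0,"dz": 0,"wx": 0,"wy": 0,"wz": 0,"hand": -1},
    {"dx": 0.15,"dy": 0,"dz": 0,"wx": 0,"wy": 0,"wz": 0,"hand": -1},
    {"dx": 0,"dy": 0,"dz": 0,"wx": 0,"wy": 0,"wz": 0,"hand": -1},
    {"dx": 0,"dy": 0,"dz": 0,"wx": 0,"wy": 0,"wz": 0,"hand": 1},
    {"dx": 0,"dy": 0,"dz": 0,"wx": 0,"wy": 0,"wz": 0,"hand": 1},
    {"dx": 0,"dy": 0,"dz": 0,"wx": 0,"wy": 0,"wz": 0,"hand": 1},
    {"dx": 0,"dy": 0,"dz": 0,"wx": 0,"wy": 0,"wz": 0,"hand": 1},
    {"dx": 0,"dy": 0,"dz": 0,"wx": 0,"wy": 0,"wz": 0,"hand": 1}
  ],
  "newtons": 50
}}

```text
clock: 23.75
position: [0.5741, 0.2016, 0.0486]
eef_rot: [0.703, -0.081, 0.702, 0.081]
force: [-0.8, -0.4, 5.5]
finger_gap: 0.0303
```

Request:
{"fn": "send_rows", "kwargs": {
  "steps": [
    {"dx": -0.1,"dy": 0,"dz": 0,"wx": 0,"wy": 0,"wz": 0,"hand": 1},
    {"dx": -0.2,"dy": 0,"dz": 0,"wx": 0,"wy": 0,"wz": 0,"hand": 1},
    {"dx": -0.25,"dy": 0,"dz": 0,"wx": 0,"wy": 0,"wz": 0,"hand": 1},
    {"dx": -0.25,"dy": 0,"dz": 0,"wx": 0,"wy": 0,"wz": 0,"hand": 1},
    {"dx": -0.2,"dy": 0,"dz": 0,"wx": 0,"wy": 0,"wz": 0,"hand": 1},
    {"dx": 0,"dy": 0,"dz": 0,"wx": 1,"wy": 0,"wz": 0,"hand": 1},
    {"dx": 0,"dy": 0,"dz": 0,"wx": 1,"wy": 0,"wz": 0,"hand": 1},
    {"dx": 0,"dy": 0,"dz": 0,"wx": 1,"wy": 0,"wz": 0,"hand": 1},
    {"dx": 0,"dy": 0,"dz": 0,"wx": 0.9,"wy": 0,"wz": 0,"hand": 1},
    {"dx": 0,"dy": 0,"dz": 0,"wx": 0,"wy": 0,"wz": 0,"hand": 1}
  ]
}}

```text
clock: 25.0
position: [0.5734, 0.2012, 0.1982]
eef_rot: [0.707, 0.029, 0.706, -0.029]
force: [-0.2, -0.9, -1.7]
finger_gap: 0.0302
```

```bash
python3 - <<'E'
from h import *
plan([*C[1],.0386-.003],RJ)
E
```

```text
now 25.0 [0.5734 0.2012 0.1982] gap 0.0302 F [-0.2 -0.9 -1.7]
turn(units) [ 0.015  0.003 -0.002] shift in cur axes [ 1.064 -2.392 -0.187] in goal axes [ 1.064 -2.392 -0.184]
```

Request:
{"fn": "send_rows", "kwargs": {
  "steps": [
    {"dx": 0,"dy": -0.14,"dz": -0.01,"wx": 0,"wy": 0,"wz": 0,"hand": 1},
    {"dx": 0,"dy": -0.25,"dz": -0.02,"wx": 0,"wy": 0,"wz": 0,"hand": 1},
    {"dx": 0,"dy": -0.25,"dz": -0.02,"wx": 0,"wy": 0,"wz": 0,"hand": 1},
    {"dx": 0,"dy": -0.25,"dz": -0.02,"wx": 0,"wy": 0,"wz": 0,"hand": 1},
    {"dx": 0,"dy": -0.25,"dz": -0.02,"wx": 0,"wy": 0,"wz": 0,"hand": 1},
    {"dx": 0,"dy": -0.25,"dz": -0.02,"wx": 0,"wy": 0,"wz": 0,"hand": 1},
    {"dx": 0,"dy": -0.25,"dz": -0.02,"wx": 0,"wy": 0,"wz": 0,"hand": 1},
    {"dx": 0,"dy": -0.25,"dz": -0.02,"wx": 0,"wy": 0,"wz": 0,"hand": 1},
    {"dx": 0,"dy": -0.25,"dz": -0.02,"wx": 0,"wy": 0,"wz": 0,"hand": 1},
    {"dx": 0,"dy": -0.25,"dz": -0.02,"wx": 0,"wy": 0,"wz": 0,"hand": 1},
    {"dx": 0,"dy": 0,"dz": 0,"wx": 0,"wy": 0,"wz": 0,"hand": 1}
  ]
}}

```text
clock: 26.38
position: [0.5137, -0.1582, 0.198]
eef_rot: [0.707, 0.031, 0.706, -0.031]
force: [-0.8, -0.5, -1.4]
finger_gap: 0.0302
```

```bash
python3 - <<'E'
from h import *
plan([*C[1],.0386-.003],RJ)
E
```

```text
now 26.375 [ 0.5137 -0.1582  0.198 ] gap 0.0302 F [-0.8 -0.5 -1.4]
turn(units) [-0.056  0.004  0.011] shift in cur axes [1.063 0.03  0.012] in goal axes [1.063 0.029 0.013]
```

Request:
{"fn": "send_rows", "kwargs": {
  "steps": [
    {"dx": 0.2,"dy": 0.01,"dz": 0.01,"wx": 0,"wy": 0,"wz": 0,"hand": 1},
    {"dx": 0.2,"dy": 0,"dz": 0,"wx": 0,"wy": 0,"wz": 0,"hand": 1},
    {"dx": 0.2,"dy": 0,"dz": 0,"wx": 0,"wy": 0,"wz": 0,"hand": 1},
    {"dx": 0.2,"dy": 0,"dz": 0,"wx": 0,"wy": 0,"wz": 0,"hand": 1},
    {"dx": 0.12,"dy": 0,"dz": 0,"wx": 0,"wy": 0,"wz": 0,"hand": 1},
    {"dx": 0.07,"dy": 0,"dz": 0,"wx": 0,"wy": 0,"wz": 0,"hand": 1},
    {"dx": 0.03,"dy": 0,"dz": 0,"wx": 0,"wy": 0,"wz": 0,"hand": 1},
    {"dx": 0,"dy": 0,"dz": 0,"wx": 0,"wy": 0,"wz": 0,"hand": 1},
    {"dx": 0,"dy": 0,"dz": 0,"wx": 0,"wy": 0,"wz": 0,"hand": 1}
  ]
}}

```text
clock: 27.5
position: [0.5176, -0.1523, 0.0452]
eef_rot: [0.707, 0.029, 0.706, -0.029]
force: [0.3, 1.2, -1.6]
finger_gap: 0.0301
```

```bash
python3 - <<'E'
from h import *
plan([*C[1],.0386-.003],RJ)
E
```

```text
now 27.5 [ 0.5176 -0.1523  0.0452] gap 0.0301 F [ 0.3  1.2 -1.6]
turn(units) [ 0.011  0.015 -0.002] shift in cur axes [ 0.044 -0.012 -0.01 ] in goal axes [ 0.044 -0.012 -0.01 ]
```

Request:
{"fn": "send_rows", "kwargs": {
  "steps": [
    {"dx": 0.02,"dy": -0.01,"dz": -0.01,"wx": 0,"wy": 0,"wz": 0,"hand": 1},
    {"dx": 0.015,"dy": 0,"dz": 0,"wx": 0,"wy": 0,"wz": 0,"hand": 1},
    {"dx": 0.01,"dy": 0,"dz": 0,"wx": 0,"wy": 0,"wz": 0,"hand": 1},
    {"dx": 0,"dy": 0,"dz": 0,"wx": 0,"wy": 0,"wz": 0,"hand": 1},
    {"dx": 0,"dy": 0,"dz": 0,"wx": 0,"wy": 0,"wz": 0,"hand": 1}
  ]
}}

```text
clock: 28.12
position: [0.5158, -0.1537, 0.0386]
eef_rot: [0.707, 0.029, 0.706, -0.029]
force: [-3.5, 0.5, 8.5]
finger_gap: 0.0303
```

Request:
{"fn": "send_rows", "kwargs": {
  "steps": [
    {"dx": 0,"dy": 0,"dz": 0,"wx": 0,"wy": 0,"wz": 0,"hand": 0.1},
    {"dx": 0,"dy": 0,"dz": 0,"wx": 0,"wy": 0,"wz": 0,"hand": -0.4},
    {"dx": 0,"dy": 0,"dz": 0,"wx": 0,"wy": 0,"wz": 0,"hand": -1},
    {"dx": 0,"dy": 0,"dz": 0,"wx": 0,"wy": 0,"wz": 0,"hand": -1},
    {"dx": 0,"dy": 0,"dz": 0,"wx": 0,"wy": 0,"wz": 0,"hand": -1},
    {"dx": -0.15,"dy": 0,"dz": 0,"wx": 0,"wy": 0,"wz": 0,"hand": -1},
    {"dx": -0.25,"dy": 0,"dz": 0,"wx": 0,"wy": 0,"wz": 0,"hand": -1},
    {"dx": -0.25,"dy": 0,"dz": 0,"wx": 0,"wy": 0,"wz": 0,"hand": -1},
    {"dx": -0.25,"dy": 0,"dz": 0,"wx": 0,"wy": 0,"wz": 0,"hand": -1},
    {"dx": 0,"dy": 0,"dz": 0,"wx": 0,"wy": 0,"wz": 0,"hand": -1}
  ]
}}

```text
clock: 29.38
position: [0.5171, -0.1541, 0.1756]
eef_rot: [0.708, 0.029, 0.705, -0.029]
force: [0.6, -0.0, -0.9]
finger_gap: 0.0855
```

Request:
{"fn": "send_rows", "kwargs": {
  "steps": [
    {"dx": 0,"dy": 0,"dz": 0,"wx": -1,"wy": 0,"wz": 0,"hand": -1},
    {"dx": 0,"dy": 0,"dz": 0,"wx": -1,"wy": 0,"wz": 0,"hand": -1},
    {"dx": 0,"dy": 0,"dz": 0,"wx": -1,"wy": 0,"wz": 0,"hand": -1},
    {"dx": 0,"dy": 0,"dz": 0,"wx": -0.9,"wy": 0,"wz": 0,"hand": -1},
    {"dx": 0,"dy": 0,"dz": 0,"wx": 0,"wy": 0,"wz": 0,"hand": -1}
  ]
}}

```text
clock: 30.0
position: [0.5151, -0.1535, 0.1719]
eef_rot: [0.702, -0.081, 0.703, 0.081]
force: [0.4, 0.0, -0.5]
finger_gap: 0.0854
```

```bash
python3 - <<'E'
from h import *
plan([.638,.221,.041],SJ)
a=r.camera('side')['pixels'][100:244,170:370,::-1]
b=r.camera('wrist')['pixels'][:,:,::-1]
cv2.imwrite('pics/s11.png',np.hstack([cv2.resize(a,(400,288)),cv2.resize(b,(384,288))]))
E
```

```text
now 30.0 [ 0.5151 -0.1535  0.1719] gap 0.0854 F [ 0.4  0.  -0.5]
turn(units) [-0.016 -0.013 -0.006] shift in cur axes [0.853 2.246 1.365] in goal axes [0.853 2.244 1.367]
```

View pics/s11.png

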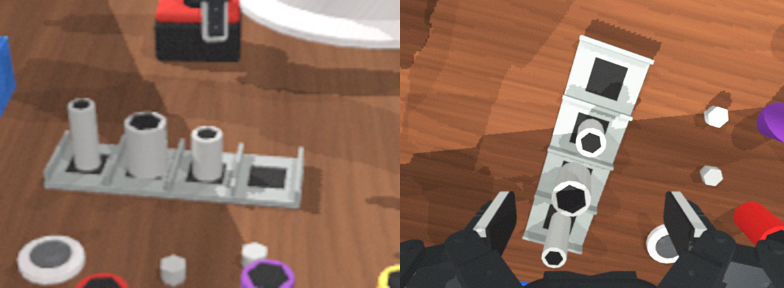

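Three stand. Now the bit socket.

Request:
{"fn": "send_rows", "kwargs": {
  "steps": [
    {"dx": 0,"dy": 0.1,"dz": 0.06,"wx": 0,"wy": 0,"wz": 0,"hand": -1},
    {"dx": 0,"dy": 0.24,"dz": 0.14,"wx": 0,"wy": 0,"wz": 0,"hand": -1},
    {"dx": 0,"dy": 0.24,"dz": 0.15,"wx": 0,"wy": 0,"wz": 0,"hand": -1},
    {"dx": 0,"dy": 0.24,"dz": 0.15,"wx": 0,"wy": 0,"wz": 0,"hand": -1},
    {"dx": 0,"dy": 0.24,"dz": 0.15,"wx": 0,"wy": 0,"wz": 0,"hand": -1},
    {"dx": 0,"dy": 0.24,"dz": 0.15,"wx": 0,"wy": 0,"wz": 0,"hand": -1},
    {"dx": 0,"dy": 0.24,"dz": 0.15,"wx": 0,"wy": 0,"wz": 0,"hand": -1},
    {"dx": 0,"dy": 0.24,"dz": 0.15,"wx": 0,"wy": 0,"wz": 0,"hand": -1},
    {"dx": 0,"dy": 0.24,"dz": 0.14,"wx": 0,"wy": 0,"wz": 0,"hand": -1},
    {"dx": 0,"dy": 0.22,"dz": 0.13,"wx": 0,"wy": 0,"wz": 0,"hand": -1},
    {"dx": 0,"dy": 0,"dz": 0,"wx": 0,"wy": 0,"wz": 0,"hand": -1},
    {"dx": 0,"dy": 0,"dz": 0,"wx": 0,"wy": 0,"wz": 0,"hand": -1}
  ]
}}

```text
clock: 31.6
position: [0.6389, 0.2207, 0.1724]
eef_rot: [0.702, -0.081, 0.703, 0.081]
force: [-0.3, 0.0, -0.1]
finger_gap: 0.0853
```

```bash
python3 - <<'E'
from h import *
plan([.638,.221,.041],SJ)
c=r.camera('wrist');print(proj(c,[.638,.221,.082]))
cv2.imwrite('pics/w12.png',c['pixels'][:,:,::-1])
E
```

```text
now 31.6 [0.6389 0.2207 0.1724] gap 0.0853 F [-0.3  0.  -0.1]
turn(units) [-0.009 -0.007  0.004] shift in cur axes [ 0.856  0.004 -0.005] in goal axes [ 0.856  0.003 -0.005]
[277.54501184 215.56771381]
```

View pics/w12.png

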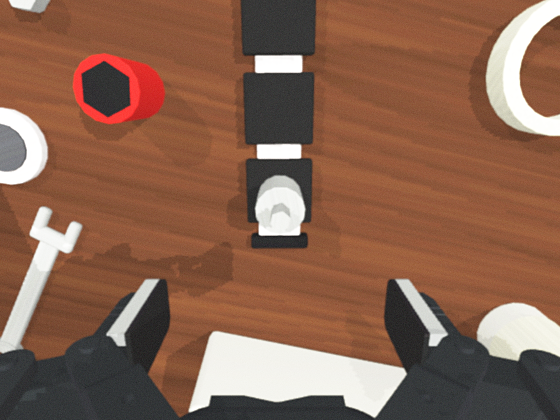

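```bash
python3 - <<'E'
from h import *
t=r.camera('top');s=r.camera('side')
for z in(0,.06,.1,.14):print(z,onz(t,203,92,z).round(3),onz(t,66,92,z).round(3),onz(s,75,300,z).round(3), 'bottle',onz(t,90,130,z).round(3))
E
```

```text
0 [0.789 0.19 ] [0.797 0.525] [0.807 0.169] bottle [0.698 0.458]
0.06 [0.759 0.175] [0.766 0.488] [0.766 0.218] bottle [0.674 0.426]
0.1 [0.739 0.166] [0.746 0.463] [0.739 0.25 ] bottle [0.658 0.404]
0.14 [0.719 0.156] [0.725 0.438] [0.712 0.283] bottle [0.642 0.382]
```

Request:
{"fn": "send_rows", "kwargs": {
  "steps": [
    {"dx": 0.15,"dy": 0,"dz": 0,"wx": 0,"wy": 0,"wz": 0,"hand": -1},
    {"dx": 0.2,"dy": 0,"dz": 0,"wx": 0,"wy": 0,"wz": 0,"hand": -1},
    {"dx": 0.2,"dy": 0,"dz": 0,"wx": 0,"wy": 0,"wz": 0,"hand": -1},
    {"dx": 0.17,"dy": 0,"dz": 0,"wx": 0,"wy": 0,"wz": 0,"hand": -1},
    {"dx": 0.13,"dy": 0,"dz": 0,"wx": 0,"wy": 0,"wz": 0,"hand": -1},
    {"dx": 0,"dy": 0,"dz": 0,"wx": 0,"wy": 0,"wz": 0,"hand": -1},
    {"dx": 0,"dy": 0,"dz": 0,"wx": 0,"wy": 0,"wz": 0,"hand": 1},
    {"dx": 0,"dy": 0,"dz": 0,"wx": 0,"wy": 0,"wz": 0,"hand": 1},
    {"dx": 0,"dy": 0,"dz": 0,"wx": 0,"wy": 0,"wz": 0,"hand": 1},
    {"dx": 0,"dy": 0,"dz": 0,"wx": 0,"wy": 0,"wz": 0,"hand": 1},
    {"dx": 0,"dy": 0,"dz": 0,"wx": 0,"wy": 0,"wz": 0,"hand": 1}
  ],
  "newtons": 50
}}

```text
clock: 33.12
position: [0.6398, 0.2208, 0.0466]
eef_rot: [0.703, -0.081, 0.702, 0.081]
force: [-1.8, -0.4, 6.0]
finger_gap: 0.0341
```

Request:
{"fn": "send_rows", "kwargs": {
  "steps": [
    {"dx": 0,"dy": 0,"dz": 0,"wx": 0,"wy": 0,"wz": 0,"hand": 1}
  ]
}}

```text
clock: 33.25
position: [0.6398, 0.2208, 0.0466]
eef_rot: [0.703, -0.081, 0.702, 0.081]
force: [-1.4, 0.7, 5.3]
finger_gap: 0.0337
```

Gap 34 mm on the 36 mm body. Lift, turn and carry.

Request:
{"fn": "send_rows", "kwargs": {
  "steps": [
    {"dx": -0.1,"dy": 0,"dz": 0,"wx": 0,"wy": 0,"wz": 0,"hand": 1},
    {"dx": -0.2,"dy": 0,"dz": 0,"wx": 0,"wy": 0,"wz": 0,"hand": 1},
    {"dx": -0.25,"dy": 0,"dz": 0,"wx": 0,"wy": 0,"wz": 0,"hand": 1},
    {"dx": -0.25,"dy": 0,"dz": 0,"wx": 0,"wy": 0,"wz": 0,"hand": 1},
    {"dx": -0.2,"dy": 0,"dz": 0,"wx": 0,"wy": 0,"wz": 0,"hand": 1},
    {"dx": 0,"dy": 0,"dz": 0,"wx": 1,"wy": 0,"wz": 0,"hand": 1},
    {"dx": 0,"dy": 0,"dz": 0,"wx": 1,"wy": 0,"wz": 0,"hand": 1},
    {"dx": 0,"dy": 0,"dz": 0,"wx": 1,"wy": 0,"wz": 0,"hand": 1},
    {"dx": 0,"dy": 0,"dz": 0,"wx": 0.9,"wy": 0,"wz": 0,"hand": 1},
    {"dx": 0,"dy": 0,"dz": 0,"wx": 0,"wy": 0,"wz": 0,"hand": 1}
  ]
}}

```text
clock: 34.5
position: [0.6392, 0.2202, 0.1959]
eef_rot: [0.707, 0.029, 0.706, -0.029]
force: [0.3, -0.3, -2.0]
finger_gap: 0.0339
```

```bash
python3 - <<'E'
from h import *
plan([*C[0],.0366-.003],RJ)
E
```

```text
now 34.5 [0.6392 0.2202 0.1959] gap 0.0339 F [ 0.3 -0.3 -2. ]
turn(units) [ 0.015  0.003 -0.   ] shift in cur axes [ 1.062 -2.557 -1.055] in goal axes [ 1.062 -2.558 -1.051]
```

Request:
{"fn": "send_rows", "kwargs": {
  "steps": [
    {"dx": 0,"dy": -0.15,"dz": -0.06,"wx": 0,"wy": 0,"wz": 0,"hand": 1},
    {"dx": 0,"dy": -0.25,"dz": -0.1,"wx": 0,"wy": 0,"wz": 0,"hand": 1},
    {"dx": 0,"dy": -0.25,"dz": -0.1,"wx": 0,"wy": 0,"wz": 0,"hand": 1},
    {"dx": 0,"dy": -0.25,"dz": -0.1,"wx": 0,"wy": 0,"wz": 0,"hand": 1},
    {"dx": 0,"dy": -0.25,"dz": -0.1,"wx": 0,"wy": 0,"wz": 0,"hand": 1},
    {"dx": 0,"dy": -0.25,"dz": -0.1,"wx": 0,"wy": 0,"wz": 0,"hand": 1},
    {"dx": 0,"dy": -0.25,"dz": -0.1,"wx": 0,"wy": 0,"wz": 0,"hand": 1},
    {"dx": 0,"dy": -0.25,"dz": -0.11,"wx": 0,"wy": 0,"wz": 0,"hand": 1},
    {"dx": 0,"dy": -0.25,"dz": -0.11,"wx": 0,"wy": 0,"wz": 0,"hand": 1},
    {"dx": 0,"dy": -0.25,"dz": -0.11,"wx": 0,"wy": 0,"wz": 0,"hand": 1},
    {"dx": 0,"dy": -0.15,"dz": -0.06,"wx": 0,"wy": 0,"wz": 0,"hand": 1},
    {"dx": 0,"dy": 0,"dz": 0,"wx": 0,"wy": 0,"wz": 0,"hand": 1}
  ]
}}

```text
clock: 36.0
position: [0.4499, -0.1498, 0.1959]
eef_rot: [0.707, 0.03, 0.706, -0.03]
force: [0.2, 0.7, -2.0]
finger_gap: 0.0338
```

Request:
{"fn": "send_rows", "kwargs": {
  "steps": [
    {"dx": 0,"dy": 0,"dz": 0,"wx": 0,"wy": 0,"wz": 0,"hand": 1},
    {"dx": 0,"dy": 0,"dz": 0,"wx": 0,"wy": 0,"wz": 0,"hand": 1}
  ]
}}

```text
clock: 36.25
position: [0.4511, -0.147, 0.1953]
eef_rot: [0.707, 0.029, 0.707, -0.029]
force: [0.1, -0.1, -2.0]
finger_gap: 0.0339
```

```bash
python3 - <<'E'
from h import *
plan([*C[0],.0366-.003],RJ)
E
```

```text
now 36.25 [ 0.4511 -0.147   0.1953] gap 0.0339 F [ 0.1 -0.1 -2. ]
turn(units) [ 0.034  0.001 -0.002] shift in cur axes [ 1.058 -0.014 -0.006] in goal axes [ 1.058 -0.014 -0.006]
```

Request:
{"fn": "send_rows", "kwargs": {
  "steps": [
    {"dx": 0.2,"dy": -0.01,"dz": 0,"wx": 0,"wy": 0,"wz": 0,"hand": 1},
    {"dx": 0.2,"dy": 0,"dz": 0,"wx": 0,"wy": 0,"wz": 0,"hand": 1},
    {"dx": 0.2,"dy": 0,"dz": 0,"wx": 0,"wy": 0,"wz": 0,"hand": 1},
    {"dx": 0.2,"dy": 0,"dz": 0,"wx": 0,"wy": 0,"wz": 0,"hand": 1},
    {"dx": 0.12,"dy": 0,"dz": 0,"wx": 0,"wy": 0,"wz": 0,"hand": 1},
    {"dx": 0.07,"dy": 0,"dz": 0,"wx": 0,"wy": 0,"wz": 0,"hand": 1},
    {"dx": 0.03,"dy": 0,"dz": 0,"wx": 0,"wy": 0,"wz": 0,"hand": 1},
    {"dx": 0,"dy": 0,"dz": 0,"wx": 0,"wy": 0,"wz": 0,"hand": 1},
    {"dx": 0,"dy": 0,"dz": 0,"wx": 0,"wy": 0,"wz": 0,"hand": 1}
  ]
}}

```text
clock: 37.38
position: [0.451, -0.1494, 0.0429]
eef_rot: [0.707, 0.029, 0.706, -0.029]
force: [-0.4, -0.1, -2.2]
finger_gap: 0.0336
```

```bash
python3 - <<'E'
from h import *
plan([*C[0],.0366-.003],RJ)
E
```

```text
now 37.375 [ 0.451  -0.1494  0.0429] gap 0.0336 F [-0.4 -0.1 -2.2]
turn(units) [ 0.011  0.014 -0.002] shift in cur axes [ 0.042  0.002 -0.007] in goal axes [ 0.042  0.002 -0.007]
```

Request:
{"fn": "send_rows", "kwargs": {
  "steps": [
    {"dx": 0.02,"dy": 0,"dz": -0.005,"wx": 0,"wy": 0,"wz": 0,"hand": 1},
    {"dx": 0.015,"dy": 0,"dz": 0,"wx": 0,"wy": 0,"wz": 0,"hand": 1},
    {"dx": 0.007,"dy": 0,"dz": 0,"wx": 0,"wy": 0,"wz": 0,"hand": 1},
    {"dx": 0,"dy": 0,"dz": 0,"wx": 0,"wy": 0,"wz": 0,"hand": 1},
    {"dx": 0,"dy": 0,"dz": 0,"wx": 0,"wy": 0,"wz": 0,"hand": 1}
  ]
}}

```text
clock: 38.0
position: [0.4499, -0.1493, 0.0365]
eef_rot: [0.707, 0.03, 0.706, -0.029]
force: [-4.9, 2.1, 8.4]
finger_gap: 0.034
```

Contact. Release, rise, then move sideways so that the top camera is clear.

Request:
{"fn": "send_rows", "kwargs": {
  "steps": [
    {"dx": 0,"dy": 0,"dz": 0,"wx": 0,"wy": 0,"wz": 0,"hand": 0.05},
    {"dx": 0,"dy": 0,"dz": 0,"wx": 0,"wy": 0,"wz": 0,"hand": -0.4},
    {"dx": 0,"dy": 0,"dz": 0,"wx": 0,"wy": 0,"wz": 0,"hand": -1},
    {"dx": 0,"dy": 0,"dz": 0,"wx": 0,"wy": 0,"wz": 0,"hand": -1},
    {"dx": 0,"dy": 0,"dz": 0,"wx": 0,"wy": 0,"wz": 0,"hand": -1},
    {"dx": -0.15,"dy": 0,"dz": 0,"wx": 0,"wy": 0,"wz": 0,"hand": -1},
    {"dx": -0.25,"dy": 0,"dz": 0,"wx": 0,"wy": 0,"wz": 0,"hand": -1},
    {"dx": -0.25,"dy": 0,"dz": 0,"wx": 0,"wy": 0,"wz": 0,"hand": -1},
    {"dx": -0.25,"dy": 0,"dz": 0,"wx": 0,"wy": 0,"wz": 0,"hand": -1},
    {"dx": -0.15,"dy": 0,"dz": 0,"wx": 0,"wy": 0,"wz": 0,"hand": -1},
    {"dx": 0,"dy": 0,"dz": 0,"wx": 0,"wy": 0,"wz": 0,"hand": -1}
  ]
}}

```text
clock: 39.38
position: [0.4507, -0.1495, 0.1949]
eef_rot: [0.708, 0.029, 0.705, -0.029]
force: [0.3, 0.2, -0.7]
finger_gap: 0.0854
```

Request:
{"fn": "send_rows", "kwargs": {
  "steps": [
    {"dx": 0,"dy": 0.15,"dz": 0,"wx": 0,"wy": 0,"wz": 0,"hand": -1},
    {"dx": 0,"dy": 0.25,"dz": 0,"wx": 0,"wy": 0,"wz": 0,"hand": -1},
    {"dx": 0,"dy": 0.25,"dz": 0,"wx": 0,"wy": 0,"wz": 0,"hand": -1},
    {"dx": 0,"dy": 0.25,"dz": 0,"wx": 0,"wy": 0,"wz": 0,"hand": -1},
    {"dx": 0,"dy": 0.25,"dz": 0,"wx": 0,"wy": 0,"wz": 0,"hand": -1},
    {"dx": 0,"dy": 0.25,"dz": 0,"wx": 0,"wy": 0,"wz": 0,"hand": -1},
    {"dx": 0,"dy": 0.25,"dz": 0,"wx": 0,"wy": 0,"wz": 0,"hand": -1},
    {"dx": 0,"dy": 0.25,"dz": 0,"wx": 0,"wy": 0,"wz": 0,"hand": -1},
    {"dx": 0,"dy": 0.25,"dz": 0,"wx": 0,"wy": 0,"wz": 0,"hand": -1},
    {"dx": 0,"dy": 0.15,"dz": 0,"wx": 0,"wy": 0,"wz": 0,"hand": -1},
    {"dx": 0,"dy": 0,"dz": 0,"wx": 0,"wy": 0,"wz": 0,"hand": -1}
  ]
}}

```text
clock: 40.75
position: [0.4779, 0.1955, 0.1926]
eef_rot: [0.706, 0.028, 0.707, -0.029]
force: [-0.5, -1.6, -1.0]
finger_gap: 0.0853
```

```bash
python3 - <<'E'
from h import *
t=r.camera('top');s=r.camera('side')
a=s['pixels'][130:220,170:340,::-1];b=t['pixels'][120:260,310:410,::-1]
cv2.imwrite('pics/s13.png',np.hstack([cv2.resize(a,(510,270)),cv2.resize(b,(193,270))]))
for n,c,roi in(('top',t,(325,125,380,252)),('side',s,(190,140,325,202))):
    for p,a in blobs(c,roi,85,15,500): print(n,p.round(1),round(a),[onz(c,*p,.008+h).round(4) for h in(.074,.058,.05)])
E
```

```text
top [359.1 133.1] 42 [array([ 0.6474, -0.1644]), array([ 0.6534, -0.1673]), array([ 0.6565, -0.1688])]
top [352.8 147.3] 99 [array([ 0.6164, -0.1498]), array([ 0.6218, -0.1524]), array([ 0.6245, -0.1537])]
top [357.  165.7] 146 [array([ 0.5761, -0.1569]), array([ 0.5807, -0.1596]), array([ 0.583, -0.161])]
top [348.6 203.4] 77 [array([ 0.4966, -0.1363]), array([ 0.4996, -0.1386]), array([ 0.5011, -0.1398])]
top [354.4 196.9] 50 [array([ 0.5101, -0.1488]), array([ 0.5134, -0.1514]), array([ 0.515 , -0.1527])]
top [375.8 206.9] 36 [array([ 0.4886, -0.1913]), array([ 0.4915, -0.1947]), array([ 0.4929, -0.1965])]
top [329.6 223.2] 15 [array([ 0.4562, -0.0963]), array([ 0.4584, -0.0979]), array([ 0.4595, -0.0986])]
top [343.6 223.3] 16 [array([ 0.4556, -0.1246]), array([ 0.4578, -0.1268]), array([ 0.4589, -0.1278])]
top [344.2 236.3] 21 [array([ 0.4291, -0.1249]), array([ 0.4308, -0.1271]), array([ 0.4316, -0.1281])]
top [375.7 234.9] 21 [array([ 0.4314, -0.1882]), array([ 0.4331, -0.1916]), array([ 0.4339, -0.1933])]
top [375.3 242.5] 50 [array([ 0.416 , -0.1865]), array([ 0.4174, -0.189
[... 265 characters left out ...]
array([ 0.6783, -0.164 ]), array([ 0.6863, -0.192 ]), array([ 0.6903, -0.206 ])]
side [203.7 151.8] 47 [array([ 0.659, -0.164]), array([ 0.6663, -0.192 ]), array([ 0.67 , -0.206])]
side [242.8 150.8] 33 [array([ 0.5783, -0.1727]), array([ 0.5825, -0.201 ]), array([ 0.5846, -0.2151])]
side [248.2 151.3] 23 [array([ 0.5667, -0.171 ]), array([ 0.5705, -0.1993]), array([ 0.5724, -0.2134])]
side [210.1 151.8] 23 [array([ 0.6457, -0.1647]), array([ 0.6525, -0.1927]), array([ 0.6559, -0.2067])]
side [242.  160.6] 81 [array([ 0.5751, -0.1329]), array([ 0.5792, -0.1596]), array([ 0.5813, -0.173 ])]
side [213.4 183. ] 55 [array([ 0.6181, -0.0494]), array([ 0.6239, -0.073 ]), array([ 0.6268, -0.0849])]
```

View pics/s13.png

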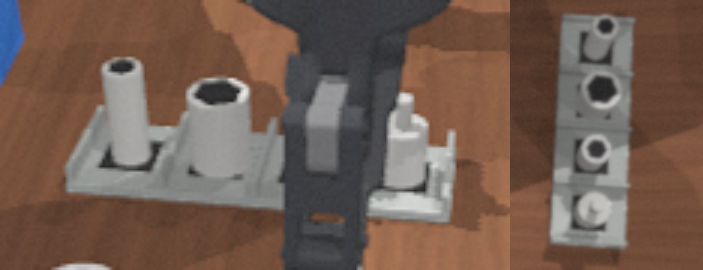

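```bash
python3 - <<'E'
from h import *
t=r.camera('top');print('bit tip',onz(t,354.6,227.9,.072).round(4),r.sense()['force'].round(1))
print(r.job_done())
E
```

```text
bit tip [ 0.4472 -0.1481] [-0.6 -0.8  0.6]
the job is handed in; nothing more can be done
None
```

All four sockets are in the grey rack in reverse order and upright, and the job is handed in at about 41 s of the 128 s allowed. From the far cell to the near one they stand deep, large, short, bit.

| Socket | Last top-camera position (x, y in m) | Cell centre (x, y in m) |
|---|---|---|
| Deep | 0.647, -0.164 | 0.647, -0.165 |
| Large | 0.581, -0.160 | 0.581, -0.160 |
| Short | 0.515, -0.153 | 0.516, -0.154 |
| Bit (tip, read by hand from an enlarged picture) | 0.447, -0.148 | 0.450, -0.149 |

- **Placing:** All four are within about 3 mm of their cell centres. At the end the gripper was open, about 170 mm up and over the rail side, touching nothing, with force readings near zero.
- **Not fully checked:** In the last side view the gripper hid the short socket. It was seen upright in an earlier side view, and the final top view shows it centred.
- **Disagreements:** The first two move calls were refused because they left fields out, and nothing moved. In the first high wrist view, the sockets read about 5 mm off the top and side cameras. At lower height, the wrist view agreed with those cameras to within about 2 mm.

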